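# Turn the chocolate biscuits and load the label rolls

### The job

Get the bakery counter ready for boxing: with the spatula, turn over every biscuit that lies chocolate side down so that it lies flat, chocolate side up, on the baking mat - never touch biscuits with the gripper, and keep them low over the mat, as they break if dropped. When all are turned, lay the spatula back down on the middle of its marble rest, lying flat. Every paper roll must also be put on a spindle of the stand, one per spindle, pushed fully down onto the base; leave everything else on the counter alone.

Things in the scene. Friction and masses are not known exactly. Their poses are not given: they have to be found in the camera images.
- biscuit_1: Round biscuit, 66 mm across, 14 thick, 45 g; both faces 42 mm across, rims bevelled (4.5 high, 12 wide) so a blade can wedge under. One face is coated with dark chocolate, the other is pale crust with small holes. Starts chocolate side down on the mat. Origin at its centre; z points out of the PLAIN face (up at the start, down once turned).
- biscuit_2: Round biscuit, 66 mm across, 14 thick, 45 g; both faces 42 mm across, rims bevelled (4.5 high, 12 wide) so a blade can wedge under. One face is coated with dark chocolate, the other is pale crust with small holes. Starts chocolate side down on the mat. Origin at its centre; z points out of the PLAIN face (up at the start, down once turned).
- biscuit_3: Round biscuit, 66 mm across, 14 thick, 45 g; both faces 42 mm across, rims bevelled (4.5 high, 12 wide) so a blade can wedge under. One face is coated with dark chocolate, the other is pale crust with small holes. Starts chocolate side down on the mat. Origin at its centre; z points out of the PLAIN face (up at the start, down once turned).
- biscuit_4: Round biscuit, 66 mm across, 14 thick, 45 g; both faces 42 mm across, rims bevelled (4.5 high, 12 wide) so a blade can wedge under. One face is coated with dark chocolate, the other is pale crust with small holes. Starts chocolate side down on the mat. Origin at its centre; z points out of the PLAIN face (up at the start, down once turned).
- spatula: Straight turner, 211 mm long, 120 g, lying flat on the rest. Slick steel blade 52 wide, 1.5 thick, x 54 to 129 mm; neck 16 wide, 4 thick; dark wooden handle 20 wide, 28 high, x -82 to 28 mm; one flat common underside. Origin on the underside below the balance point, which is in the handle: grip there. x points to the blade tip, z up out of the handle's top.
- spatula_tip (a point): Middle of the front edge of the spatula's blade, on its underside: 129 mm ahead of the spatula's origin.
- rest: Fixed white marble tile, 220 mm (its x) by 110 mm (its y), 8 mm thick, on the left or the right of the mat. Origin at the centre of its underside on the counter.
- mat: Fixed grey silicone baking mat, 340 mm (its x, away from the robot) by 480 mm (its y), 4 mm thick, with a grippy surface. Origin at the centre of its underside on the counter. The biscuits lie in a row along its y on the half nearer the robot; the farther half is free but for bystanders along the far edge.
- stand: Fixed spindle stand on the other side of the mat: grey base 80 mm (its x) by 170 mm (its y), 15 mm high, with two upright steel spindles 16 mm in diameter with tapered tops, 84 mm apart along y, rising 70 mm from the base (tops 85 mm above the counter). Origin at the centre of its underside.
- seat_a (a point): Foot of one spindle: on its axis, at the top face of the base.
- seat_b (a point): Foot of the other spindle: on its axis, at the top face of the base.
- roll_1: White paper label roll on a cardboard core, a plain cylinder 58 mm across and 42 mm high with a 25 mm hole right through, 90 g, standing on end on the counter in front of the spindle stand. Origin at its centre, z along the hole; either end may be up.
- roll_2: White paper label roll on a cardboard core, a plain cylinder 58 mm across and 42 mm high with a 25 mm hole right through, 90 g, standing on end on the counter in front of the spindle stand. Origin at its centre, z along the hole; either end may be up.
- finished_biscuit: A like biscuit that already lies chocolate side up near the far edge of the mat: leave alone. Origin at its centre; z points out of its chocolate face.
- mug: White mug, 76 mm across and 85 mm high, off the far corner of the mat. Origin at its foot.
- sugar_jar: Clear jar with a steel lid, 68 mm across, 100 mm high, off the other far corner of the mat. Origin at its foot.
- sauce_cup: Small white bowl, 52 mm across, 32 mm high, on a far corner of the mat. Origin at its foot.
- dough_cutter: Round metal dough cutter, 54 mm across, 30 mm high, on the other far corner of the mat. Origin at its foot.
There are look-alikes about, which are no part of the job. There is more than one size of the spatula; the job needs the larger. Leave any pink look-alike of the biscuit_3 alone.

How it is judged:
By the outcome, as a careful person would: the job done as asked, in the order asked, and still so for the second after the job is handed in, with the robot touching nothing.
Of biscuit_1, biscuit_2, biscuit_3, biscuit_4 only 3 to 4 are there at a start; the rules pass over those that are not, and their reading is None.
At some moment in a run one of roll_1, roll_2, biscuit_1, biscuit_2, biscuit_3, biscuit_4 may be knocked a few centimetres aside while the robot is not near it.
Once in a run the grip may slacken for a moment while it holds something.
It also fails if it takes over 208 s, if anything falls off the work surface, if the arm or the gripper's body presses on something with over 40 N, if the wrist force passes 120 N, or if a joint passes its speed limit or range.

### The arm

A 6-joint arm with a two-finger parallel gripper is mounted at the origin on the work surface. World frame = base frame: x ahead of the robot, y to its left, z up, the work surface at z = 0. Lengths are in m, angles in rad, forces in N, time in s.
With the tool pointing down it reaches from about 0.35 to 0.975 m from the base axis. Payload 4.9 kg.
Tool frame: the origin (TCP) lies midway between the tips of the shut fingers; the grasp point (between the pads) lies 19 mm behind it; z points along the fingers, y is the direction in which the jaws open and shut (so a half turn about z gives the same grasp; the last joint's range is limited). The gripper opens to 85 mm and grips with 20 to 120 N. Pads are 22 mm wide; open, the fingers measure 114 mm over their backs; the gripper's body (76 mm by 85 mm) begins 54 mm behind the grasp point. The pads swing forward as they close: fully open they stand 13 mm farther back than shut.
Start: joints at [-1.464, 0.053, 1.613, -0, 1.476, -0.119], TCP at [0.14, -0.609, 0.231] pointing down, gripper open.
Joint ranges: [-3.01, 3.01], [-1.01, 2.22], [0.06, 2.58], [-1.02, 4.17], [0.09, 2.62], [-3.14, 3.14]. Speed limits (rad/s): [2.57, 2.57, 3.14, 3.14, 3.14, 3.14].

### API

Orientations are given as a unit quaternion [w, x, y, z].
In Python, from plant import state, grab_frame, camera_params, job_done, boxes_of gives the robot as it stands.
- The arm moves only by the tool step_arm, never from a script. Its argument "steps" is a list of rows, each a list of 4 numbers: the shift along the tool's x, y, z in mm, then the turn about the tool's z in degrees. A call has 1 to 8 rows; each row shifts and turns the pose as measured when the row begins, along the tool's axes as they then stand; what a row does not reach is not made up. A row lasts 1/10 s, in which the tool goes at most 50 mm and 8.59 degrees, less where a joint would pass 70% of its speed; a pose out of reach is approached as far as the arm can. A call is refused whole if a number of a shift passes 50 or a number of a turn 8.59, either way. A call with a gripper value outside its range is refused whole. "claw" is the opening in per cent of the stroke, from 0 (shut) to 100 (fully open), set as the call begins (left out, the last holds). The fingers move at their own pace and stop on an object; the grip force is fixed at half the most. Time passes only in rows, so rows that do not move let the fingers close. It gives the time, the measured TCP pose, the force and the opening at its end, in the units of the state.
- state(): the state, without advancing time (a new reading comes with each control period).
- grab_frame(name): name is "scene" or "top" or "wrist"; returns (picture, depth): 384x512x3 uint8, red, green, blue; 384x512 float32, m along the optical axis (not along the pixel's ray), 0 where there is no reading.
- camera_params(name): a dict with "mtx" (3x3 intrinsics, pixels), "k1" (the pictures are not rectified: a ray, as slopes to the right and down, at radius r is drawn at 1 + k1 r^2 times it, then the intrinsics apply), "extrinsics" (4x4, takes a point from camera to world coordinates); the wrist camera has in their place "T_tool_cam" (4x4, takes a point from camera to tool coordinates, whose origin is the TCP and whose axes are the flange's). Camera axes: x right, y down, z forward; pixel columns grow to the right and rows downward; lengths in m; the calibration is good to about 2 mm. A picture is of the moment at which its call begins: read the wrist's pose just before it. camera_params takes no time and is no camera call.
- job_done(): hands the job in, once; it reports no verdict.
Trained networks look in the newest picture that a camera, given by its name, has taken for a name from the list of things; names that differ only in an ending like _2 or _b are one class to them, and where a whole thing is asked for, a point or a joint stands for the part that bears it (a point fixed in the world has none). Each returns a list of dicts, best first, with "p" (0 to 1); they miss things now and then, are a little off and sometimes report something else, mostly with a low value. They report only what shows in the picture. A call takes as long as a camera call. They do not tell look-alikes from the thing itself.
- boxes_of(camera, label): "box" ([left, top, width, height] in pixels, round what is visible of it).
The state is a dict: "time": time; "joint_pos": joint angles; "joint_vel": joint speeds; "joint_efforts": joint torques, N m; "tool_pos": TCP position; "tool_rot": TCP orientation; "contact_force": force on the tool from outside, world axes, zero at the start; "ft_torque": the same for the moment, N m; "gripper_width": opening from 0.0 (shut) to 1.0 (fully open).
Only numpy, scipy, OpenCV 4.12 (cv2) and the standard library are available. Lean on these libraries where they do the work, as an engineer would, in place of code of your own. Each camera call takes 0.05 s, during which the arm holds its last target. There are 200 camera calls.

## Working session

There is one attempt and no reset: what is moved stays moved. The work goes in short steps, Python scripts to look and compute and a tool call to move; the robot and the scene stay as the last step left them, time stands still between calls to the robot, and variables do not carry over. Pictures are saved under pics/ and viewed, about 12 in all and at most 16, crops included, and the job is handed in when it is done.

Besides the shell and the picture viewer there is one more tool, called after ">>>" as a command line: name --pt "numbers of a row" for each row, then --argument value for the rest. step_arm: Moves the arm, as the interface text tells. Its arguments: {"type":"object","properties":{"steps":{"type":"array"},"claw":{"type":"number"}},"required":["steps"]}

```bash
mkdir -p pics; cat > h.py <<'E'
import numpy as np, cv2
from plant import *
from scipy.spatial.transform import Rotation as R
def cam(name):
    p=camera_params(name); K=np.array(p["mtx"]); 
    if name=="wrist":
        s=state(); q=s["tool_rot"]; T=np.eye(4); T[:3,:3]=R.from_quat([q[1],q[2],q[3],q[0]]).as_matrix(); T[:3,3]=s["tool_pos"]
        E=T@np.array(p["T_tool_cam"])
    else: E=np.array(p["extrinsics"])
    return K,p["k1"],E
def grab(name):
    c=cam(name); im,d=grab_frame(name); return im,d,c
def ray(uv,c):
    K,k1,E=c; uv=np.asarray(uv,float).reshape(-1,1,2)
    n=cv2.undistortPoints(uv,K,np.array([k1,0,0,0,0.])).reshape(-1,2)
    return np.c_[n,np.ones(len(n))]
def px2w(uv,c,z=None,d=None):
    r=ray(uv,c); E=c[2]
    if d is not None:
        uv=np.asarray(uv).reshape(-1,2).astype(int); dd=d[uv[:,1],uv[:,0]]
        P=r*dd[:,None]; return P@E[:3,:3].T+E[:3,3]
    w=r@E[:3,:3].T; t=(z-E[2,3])/w[:,2]; return w*t[:,None]+E[:3,3]
def cloud(d,c):
    v,u=np.mgrid[0:384,0:512]; P=px2w(np.c_[u.ravel(),v.ravel()],c,d=d).reshape(384,512,3); P[d==0]=np.nan; return P
def save(im,f): cv2.imwrite("pics/"+f,im[:,:,::-1])
E
python3 - <<'E'
from h import *
for n in("top","scene"):
    im,d,c=grab(n); np.savez(n+".npz",im=im,d=d); save(im,n+"0.png"); print(n,c[2].round(3).tolist(),c[0].round(0).tolist(),c[1])
    if n=="top":
        for l in("biscuit_1","spatula","rest","mat","stand","roll_1","finished_biscuit"):
            for b in boxes_of("top",l):
                x,y,w,h=b["box"]; print(l,round(b["p"],2),[round(t) for t in b["box"]],px2w([[x+w/2,y+h/2]],c,z=.015).round(3)[0][:2])
E
```

```text
top [[0.002, -0.986, 0.167, 0.37], [-1.0, -0.002, -0.001, -0.005], [0.002, -0.167, -0.986, 1.203], [0.0, 0.0, 0.0, 1.0]] [[441.0, 0.0, 251.0], [0.0, 441.0, 189.0], [0.0, 0.0, 1.0]] -0.028754815818807986
biscuit_1 0.94 [294, 174, 24, 22] [ 0.582 -0.159]
biscuit_1 0.83 [253, 181, 25, 20] [ 0.566 -0.048]
biscuit_1 0.8 [138, 259, 26, 23] [0.351 0.257]
biscuit_1 0.76 [177, 178, 23, 26] [0.564 0.164]
spatula 0.9 [343, 252, 31, 54] [ 0.33  -0.292]
spatula 0.79 [363, 164, 26, 73] [ 0.54  -0.348]
rest 0.94 [362, 155, 43, 80] [ 0.556 -0.369]
mat 0.9 [159, 108, 171, 125] [0.623 0.01 ]
stand 0.58 [82, 184, 68, 33] [0.54 0.36]
roll_1 0.74 [82, 180, 65, 36] [0.545 0.366]
roll_1 0.73 [365, 159, 28, 77] [ 0.547 -0.357]
roll_1 0.72 [110, 228, 25, 20] [0.437 0.337]
roll_1 0.7 [78, 226, 26, 20] [0.44  0.422]
finished_biscuit 0.78 [270, 112, 26, 23] [ 0.757 -0.097]
finished_biscuit 0.47 [156, 108, 177, 123] [0.627 0.01 ]
finished_biscuit 0.23 [79, 227, 27, 21] [0.436 0.417]
scene [[0.653, 0.472, -0.592, 1.271], [0.757, -0.389, 0.525, -0.643], [0.018, -0.791, -0.612, 0.781], [0.0, 0.0, 0.0, 1.0]] [[465.0, 0.0, 248.0], [0.0, 465.0, 197.0], [0.0, 0.0, 1.0]] -0.18576611051949476
```

View pics/top0.png

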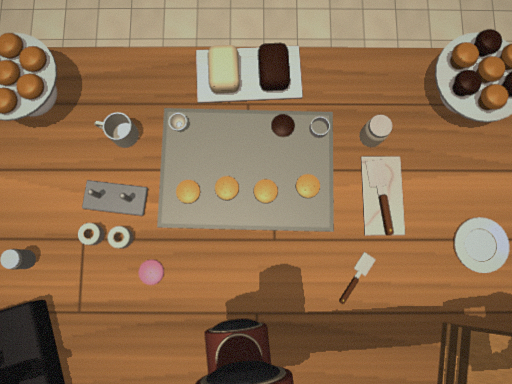

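View pics/scene0.png

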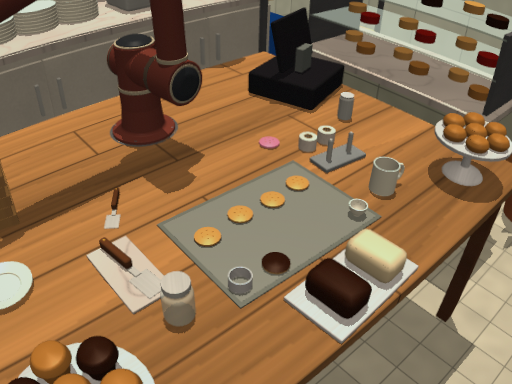

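```bash
cat >> h.py <<'E'
def blob(mask,c,z,box,amin=30):
    m=np.zeros(mask.shape,np.uint8); x,y,X,Y=box; m[y:Y,x:X]=mask[y:Y,x:X]
    n,l,st,ce=cv2.connectedComponentsWithStats(m); out=[]
    for i in range(1,n):
        if st[i,4]>=amin:
            v,u=np.nonzero(l==i); P=px2w(np.c_[u,v],c,z=z)[:,:2]; cov=np.cov(P.T); w,V=np.linalg.eigh(cov)
            out.append((int(st[i,4]),ce[i].round(0).tolist(),P.mean(0).round(4).tolist(),round(float(np.degrees(np.arctan2(V[1,1],V[0,1]))),1),(np.sqrt(w)*3.46).round(3).tolist()))
    return out
E
python3 - <<'E'
from h import *
f=np.load("top.npz");im,d=f["im"],f["d"];c=cam("top");h=cv2.cvtColor(im,cv2.COLOR_RGB2HSV)
print("bisc",*blob(((h[...,1]>70)&(h[...,2]>100)).astype(np.uint8),c,.016,(165,160,328,215)),sep="\n")
print("handle",*blob(((h[...,1]>110)&(h[...,2]<130)).astype(np.uint8),c,.03,(364,180,402,238)),sep="\n")
print("mat",*blob((h[...,1]<60).astype(np.uint8),c,.004,(155,100,340,235),2000),sep="\n")
print("rest",*blob(((h[...,2]>150)&(h[...,1]<70)).astype(np.uint8),c,.008,(355,150,410,240),500),sep="\n")
m=((h[...,1]<60)).astype(np.uint8)
for n,b in(("mat",(155,100,340,235)),("rest",(355,150,410,240))):
    mm=np.zeros_like(m);mm[b[1]:b[3],b[0]:b[2]]=m[b[1]:b[3],b[0]:b[2]]
    cs=max(cv2.findContours(mm,0,1)[0],key=cv2.contourArea); bx=cv2.boxPoints(cv2.minAreaRect(cs)); print(n,px2w(bx,c,z=.005)[:,:2].round(3).tolist())
s=state();print(s["tool_rot"],s["tool_pos"])
crop=cv2.resize(im[140:310,330:415],None,fx=5,fy=3.5*1.0,interpolation=cv2.INTER_CUBIC);crop=cv2.resize(im[150:310,330:410],None,fx=3.7,fy=3.7,interpolation=cv2.INTER_CUBIC);save(crop,"sp.png")
E
```

```text
bisc
(476, [226.0, 187.0], [0.5751, 0.0594], -173.7, [0.058, 0.059])
(476, [308.0, 185.0], [0.5812, -0.1625], -178.5, [0.058, 0.059])
(479, [188.0, 191.0], [0.5647, 0.1653], 131.6, [0.059, 0.059])
(478, [265.0, 190.0], [0.5669, -0.0468], 120.4, [0.059, 0.059])
handle
(279, [386.0, 214.0], [0.5009, -0.3689], -173.1, [0.02, 0.106])
mat
(17961, [246.0, 169.0], [0.6312, 0.0066], 86.6, [0.345, 0.483])
rest
(2678, [382.0, 193.0], [0.5623, -0.3684], 179.2, [0.116, 0.217])
mat [[0.468, 0.246], [0.806, 0.251], [0.796, -0.245], [0.458, -0.228]]
rest [[0.667, -0.314], [0.672, -0.427], [0.449, -0.425], [0.444, -0.315]]
[-7.11869742e-05  9.93636352e-01  1.12635675e-01 -3.97626370e-06] [ 0.13990428 -0.60908071  0.23121928]
```

View pics/sp.png

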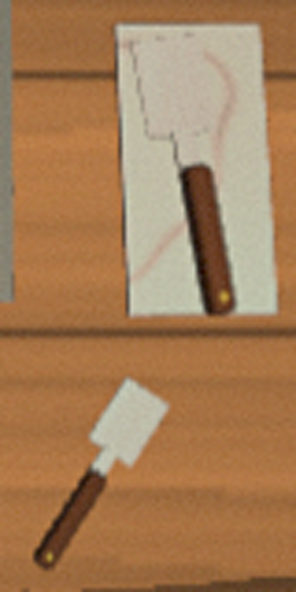

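>>> step_arm --pt "0 0 0 6" --pt "41 -19 0 0" --pt "41 -19 0 0" --pt "41 -19 0 0" --pt "41 -19 0 0" --pt "41 -19 0 0" --pt "41 -19 0 0" --pt "41 -19 0 0" --claw 100

```text
time: 1.25
tool_pos: [0.4143, -0.4424, 0.2317]
tool_rot: [0.002, 0.999, 0.052, 0.0]
contact_force: [0.4, -0.3, 0.4]
gripper_width: 0.999
```

>>> step_arm --pt "41 -19 0 0" --pt "41 -19 0 0" --pt "41 -19 0 0" --pt "0 0 0 0"

```text
time: 1.65
tool_pos: [0.539, -0.3658, 0.2321]
tool_rot: [0.002, 0.998, 0.055, 0.001]
contact_force: [-0.4, 0.5, -0.0]
gripper_width: 0.999
```

```bash
cat >> h.py <<'E'
def pose():
    s=state();q=s["tool_rot"];M=R.from_quat([q[1],q[2],q[3],q[0]]).as_matrix()
    return np.array(s["tool_pos"]),M,float(np.degrees(np.arctan2(M[1,0],M[0,0])))
def to(target,yaw=None):
    p,M,y=pose(); 
    print("tcp",p.round(4),"yaw",round(y,2),"tool delta mm",(M.T@(np.array(target)-p)*1000).round(1), "turn",None if yaw is None else round(y-yaw,2))
E
python3 - <<'E'
from h import *
im,d,c=grab("wrist");save(im,"w1.png");h=cv2.cvtColor(im,cv2.COLOR_RGB2HSV)
print("handle",*blob(((h[...,1]>110)&(h[...,2]<130)).astype(np.uint8),c,.036,(0,0,512,384),800),sep="\n")
to([.528,-.366,.2],6.9)
E
```

```text
handle
(1876, [478.0, 13.0], [0.7565, -0.6024], 91.6, [0.029, 0.089])
(1181, [326.0, 98.0], [0.6391, -0.4397], 55.8, [0.032, 0.061])
(954, [257.0, 194.0], [0.5082, -0.3701], -172.5, [0.018, 0.104])
(1047, [211.0, 289.0], [0.3484, -0.3192], 83.5, [0.185, 0.336])
(1923, [27.0, 315.0], [0.2586, -0.0143], 126.9, [0.073, 0.251])
(1340, [404.0, 368.0], [0.2148, -0.665], 48.0, [0.068, 0.096])
tcp [ 0.5374 -0.3672  0.2321] yaw 6.26 tool delta mm [-9.2 -2.4 32.1] turn -0.64
```

View pics/w1.png

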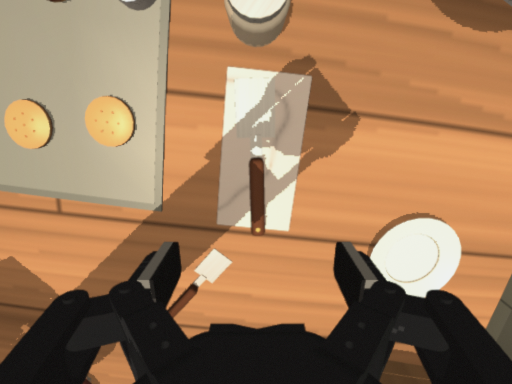

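>>> step_arm --pt "-3 -2 0 -1" --pt "0 0 45 0" --pt "0 0 45 0" --pt "0 0 45 0" --pt "0 0 40 0" --pt "0 0 25 0" --pt "0 0 0 0"

```text
time: 2.4
tool_pos: [0.5289, -0.3745, 0.0307]
tool_rot: [0.006, 0.998, 0.061, 0.003]
contact_force: [-0.1, 0.4, -0.7]
gripper_width: 0.995
```

```bash
python3 - <<'E'
from h import *
im,d,c=grab("wrist");save(im,"w2.png");h=cv2.cvtColor(im,cv2.COLOR_RGB2HSV)
to([.534,-.366,.011],7.3)
E
```

```text
tcp [ 0.5299 -0.3754  0.0328] yaw 6.96 tool delta mm [ 5.1 -9.2 21.7] turn -0.34
```

View pics/w2.png

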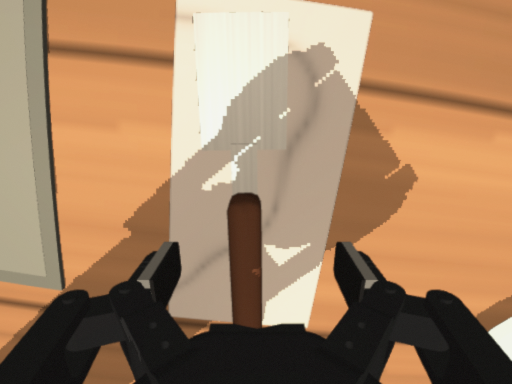

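>>> step_arm --pt "5 -8 0 0" --pt "0 0 10 0" --pt "0 0 0 0"

```text
time: 2.75
tool_pos: [0.536, -0.3699, 0.0283]
tool_rot: [0.01, 0.998, 0.06, 0.007]
contact_force: [0.2, 0.5, -0.6]
gripper_width: 0.999
```

```bash
python3 - <<'E'
from h import *
for i in range(3):
    s=state();print(np.array(s["tool_rot"]).round(4),np.array(s["tool_pos"]).round(4),np.array(s["joint_pos"]).round(4)); 
    im,d,c=grab("wrist")
h=cv2.cvtColor(im,cv2.COLOR_RGB2HSV)
m=((h[...,1]>110)&(h[...,2]<130)).astype(np.uint8)
for r in (220,250,280,310): u=np.nonzero(m[r,190:300])[0]+190; print(r,u.min(),u.max())
to([.534,-.366,.011],7.3)
E
```

```text
[0.0103 0.9981 0.0598 0.0068] [ 0.536  -0.3699  0.0283] [-0.716   0.295   1.6999 -0.0057  1.1226  0.7375]
[0.0109 0.9981 0.0598 0.0076] [ 0.5368 -0.3704  0.0296] [-0.7159  0.2942  1.6986 -0.0055  1.1226  0.7375]
[0.0111 0.9981 0.0598 0.0077] [ 0.5369 -0.3706  0.0298] [-0.716   0.2942  1.6982 -0.0056  1.1227  0.7374]
220 234 264
250 234 265
280 236 265
310 237 265
tcp [ 0.5368 -0.3705  0.0296] yaw 6.87 tool delta mm [-2.5 -5.3 18.4] turn -0.43
```

>>> step_arm --pt "-2 -4 15 0"

```text
time: 3.0
tool_pos: [0.5368, -0.3691, 0.0174]
tool_rot: [0.013, 0.998, 0.06, 0.01]
contact_force: [0.6, 0.3, 0.1]
gripper_width: 1.004
```

```bash
cat >> h.py <<'E'
def tl(msg=""):
    p,M,y=pose(); s=state(); print(msg,"t",round(s["time"],2),"p",(p*1000).round(1),"yaw",round(y,2),"tilt(deg) zx,zy",np.degrees(M[:2,2]).round(2),"F",np.array(s["contact_force"]).round(1),"g",round(float(s["gripper_width"]),3))
E
python3 - <<'E'
from h import *
for i in range(3): tl(); grab("wrist")
tl();to([.534,-.366,.011],7.3)
E
```

```text
t 3.0 p [ 536.8 -369.1   17.4] yaw 6.87 tilt(deg) zx,zy [ 1.23 -1.46] F [0.6 0.3 0.1] g 1.004
 t 3.05 p [ 534.1 -366.4   12.7] yaw 6.87 tilt(deg) zx,zy [ 0.9  -1.16] F [-1.4  0.7 -2.3] g 0.997
 t 3.1 p [ 533.2 -365.6   12. ] yaw 6.88 tilt(deg) zx,zy [ 0.77 -1.05] F [-0.2  0.2 -0.2] g 1.0
 t 3.15 p [ 533.4 -365.9   12.5] yaw 6.87 tilt(deg) zx,zy [ 0.79 -1.07] F [ 0.3  0.5 -1.3] g 1.003
tcp [ 0.5334 -0.3659  0.0125] yaw 6.87 tool delta mm [0.6 0.1 1.5] turn -0.43
```

>>> step_arm --pt "0 0 -20 0" --pt "0 0 -20 0" --pt "0 0 0 0"

```text
time: 3.45
tool_pos: [0.5315, -0.364, 0.0509]
tool_rot: [0.008, 0.998, 0.06, 0.005]
contact_force: [-0.1, -0.1, 1.0]
gripper_width: 0.998
```

```bash
python3 - <<'E'
from h import *
tl(); grab("wrist")
tl();grab("wrist");tl();to([.534,-.366,.011],7.3)
E
```

```text
t 3.45 p [ 531.5 -364.    50.9] yaw 6.88 tilt(deg) zx,zy [ 0.58 -0.89] F [-0.1 -0.1  1. ] g 0.998
 t 3.5 p [ 530.7 -363.3   49.2] yaw 6.88 tilt(deg) zx,zy [ 0.47 -0.8 ] F [-0.4 -0.5  0.1] g 1.002
 t 3.55 p [ 530.1 -362.8   48. ] yaw 6.88 tilt(deg) zx,zy [ 0.38 -0.72] F [-0.4 -0.8 -0.9] g 1.003
tcp [ 0.5301 -0.3628  0.048 ] yaw 6.88 tool delta mm [ 3.3  3.2 37.1] turn -0.42
```

>>> step_arm --pt "2 2 -25 0" --pt "0 0 -25 0" --pt "0 0 0 0"

```text
time: 3.85
tool_pos: [0.5296, -0.3619, 0.0933]
tool_rot: [0.003, 0.998, 0.06, -0.0]
contact_force: [1.1, -0.2, 0.6]
gripper_width: 1.004
```

```bash
python3 - <<'E'
from h import *
tl(); grab("wrist");grab("wrist");tl();to([.534,-.366,.011],7.3)
E
```

```text
t 3.85 p [ 529.6 -361.9   93.3] yaw 6.87 tilt(deg) zx,zy [-0.01 -0.39] F [ 1.1 -0.2  0.6] g 1.004
 t 3.95 p [ 527.8 -360.4   89.6] yaw 6.87 tilt(deg) zx,zy [-0.26 -0.17] F [ 0.2 -0.3  0.1] g 0.998
tcp [ 0.5278 -0.3604  0.0896] yaw 6.87 tool delta mm [ 5.9  6.1 78.6] turn -0.43
```

>>> step_arm --pt "6 6 40 0"

```text
time: 4.05
tool_pos: [0.5372, -0.3682, 0.0539]
tool_rot: [0.005, 0.998, 0.06, 0.001]
contact_force: [1.4, -0.8, 0.3]
gripper_width: 1.004
```

```bash
cat > st.py <<'E'
from h import *
grab("wrist");grab("wrist");tl("settled")
E
python3 st.py
```

```text
settled t 4.15 p [ 530.3 -362.5   41.5] yaw 6.86 tilt(deg) zx,zy [-0.84  0.33] F [-0.8  1.4 -0.7] g 1.0
```

>>> step_arm --pt "0 0 38 0"

```text
time: 4.25
tool_pos: [0.5329, -0.365, 0.0074]
tool_rot: [-0.0, 0.998, 0.06, -0.004]
contact_force: [0.9, -2.2, 1.6]
gripper_width: 0.997
```

```bash
python3 st.py; python3 -c "
from h import *
to([.534,-.366,.011],7.3)"
```

```text
settled t 4.35 p [ 525.9 -359.1   -2.8] yaw 6.88 tilt(deg) zx,zy [-1.33  0.73] F [-0.8  0.2  0.7] g 0.999
tcp [ 0.5259 -0.3591 -0.0028] yaw 6.88 tool delta mm [  7.    7.6 -14.1] turn -0.42
```

>>> step_arm --pt "6 6 -12 0"

```text
time: 4.45
tool_pos: [0.5308, -0.3627, 0.0069]
tool_rot: [-0.009, 0.998, 0.06, -0.014]
contact_force: [0.3, -0.4, 0.4]
gripper_width: 0.996
```

```bash
python3 st.py;python3 st.py; python3 -c "
from h import *
to([.534,-.366,.011],7.3)"
```

```text
settled t 4.55 p [ 534.6 -366.    12. ] yaw 6.88 tilt(deg) zx,zy [-1.15  0.58] F [ 0.5 -0.5  0.2] g 1.002
settled t 4.65 p [ 534.4 -365.8   11.8] yaw 6.88 tilt(deg) zx,zy [-1.14  0.57] F [ 0.1  0.2 -0.9] g 0.998
tcp [ 0.5344 -0.3658  0.0118] yaw 6.88 tool delta mm [-0.4  0.2  0.8] turn -0.42
```

>>> step_arm --pt "0 0 -35 0"

```text
time: 4.75
tool_pos: [0.532, -0.3636, 0.0427]
tool_rot: [-0.009, 0.998, 0.06, -0.013]
contact_force: [0.5, 0.9, -1.0]
gripper_width: 1.001
```

```bash
python3 st.py
```

```text
settled t 4.85 p [ 538.6 -369.1   53.8] yaw 6.88 tilt(deg) zx,zy [-0.64  0.14] F [ 1.5 -0.2  0.3] g 1.0
```

>>> step_arm --pt "0 0 20 0" --pt "0 0 20 0" --pt "0 0 0 0"

```text
time: 5.15
tool_pos: [0.5419, -0.372, 0.0202]
tool_rot: [0.003, 0.998, 0.06, -0.001]
contact_force: [-0.5, 0.4, -0.2]
gripper_width: 0.998
```

```bash
python3 st.py; python3 -c "
from h import *
to([.534,-.366,.011],7.3)"
```

```text
settled t 5.25 p [ 543.3 -373.3   22.8] yaw 6.88 tilt(deg) zx,zy [ 0.09 -0.48] F [ 0.8 -0.6  0.8] g 1.004
tcp [ 0.5433 -0.3733  0.0228] yaw 6.88 tool delta mm [-8.4 -8.4 11.7] turn -0.42
```

>>> step_arm --pt "-8 -8 11 0"

```text
time: 5.35
tool_pos: [0.537, -0.3686, 0.0153]
tool_rot: [0.007, 0.998, 0.06, 0.003]
contact_force: [-0.6, 0.4, 0.2]
gripper_width: 1.0
```

```bash
python3 st.py; python3 -c "
from h import *
to([.534,-.366,.011],7.3)"
```

```text
settled t 5.45 p [ 533.6 -365.5   11.5] yaw 6.89 tilt(deg) zx,zy [ 0.02 -0.42] F [-0.5  1.  -0.7] g 0.998
tcp [ 0.5336 -0.3655  0.0115] yaw 6.89 tool delta mm [0.3 0.5 0.5] turn -0.41
```

Positioned well; grip.

>>> step_arm --pt "0 0 0 0" --pt "0 0 0 0" --pt "0 0 0 0" --pt "0 0 0 0" --pt "0 0 0 0" --pt "0 0 0 0" --pt "0 0 0 0" --pt "0 0 0 0" --claw 0

```text
time: 6.25
tool_pos: [0.5361, -0.3677, 0.0154]
tool_rot: [0.006, 0.998, 0.06, 0.002]
contact_force: [-0.0, -0.2, -0.6]
gripper_width: 0.217
```

>>> step_arm --pt "0 0 -20 0" --pt "0 0 -20 0" --pt "0 0 -20 0" --pt "0 0 0 0"

```text
time: 6.65
tool_pos: [0.5341, -0.3655, 0.074]
tool_rot: [0.004, 0.998, 0.06, -0.0]
contact_force: [0.2, 0.3, -1.7]
gripper_width: 0.219
```

```bash
python3 st.py; python3 - <<'E'
from h import *
im,d,c=grab("wrist"); save(im,"w3.png"); P=cloud(d,c); np.savez("w3.npz",im=im,d=d)
tl()
p,M,y=pose(); L=(P-p)@M   # tool coords
m=(np.abs(L[...,1])<.02)&(L[...,0]>.06)&(L[...,0]<.125)
print(L[m][:, :].shape); q=L[m&(np.abs(L[...,2])<.03)]
A=np.c_[q[:,:2],np.ones(len(q))]; print("blade plane z=ax+by+c (tool)",np.linalg.lstsq(A,q[:,2],rcond=None)[0].round(4)," xmax",q[:,0].max())
E
```

```text
settled t 6.75 p [ 532.3 -364.1   70.5] yaw 6.88 tilt(deg) zx,zy [-0.24 -0.19] F [ 0.3 -0.4 -0.8] g 0.218
 t 6.8 p [ 531.8 -363.6   69.5] yaw 6.88 tilt(deg) zx,zy [-0.32 -0.13] F [-0.2 -0.7 -1.5] g 0.22
(9551, 3)
blade plane z=ax+by+c (tool) [0.0045 0.0051 0.0051]  xmax 0.12177483690220685
```

View pics/w3.png

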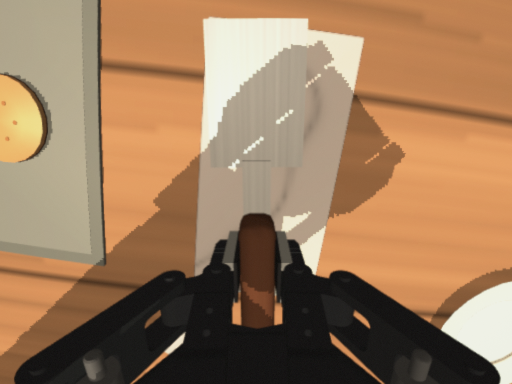

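>>> step_arm --pt "0 0 0 7" --pt "-28 -40 0 0" --pt "-28 -40 0 0" --pt "-28 -40 0 0" --pt "-28 -40 0 0" --pt "-28 -40 0 0" --pt "0 0 0 0"

```text
time: 7.5
tool_pos: [0.3823, -0.1545, 0.0544]
tool_rot: [-0.007, 1.0, -0.005, -0.013]
contact_force: [0.0, -0.1, -1.0]
gripper_width: 0.22
```

```bash
python3 st.py; cat > loc.py <<'E'
import sys
from h import *
im,d,c=grab("wrist"); P=cloud(d,c); h=cv2.cvtColor(im,cv2.COLOR_RGB2HSV)
p,M,y=pose(); tl()
m=((h[...,1]>70)&(h[...,2]>110)&(P[...,2]>.008)&(P[...,2]<.04)).astype(np.uint8)
m=cv2.morphologyEx(m,cv2.MORPH_OPEN,np.ones((5,5)))
n,l,st,ce=cv2.connectedComponentsWithStats(m)
for i in range(1,n):
    if st[i,4]>400:
        cs=max(cv2.findContours((l==i).astype(np.uint8),0,1)[0],key=cv2.contourArea)[:,0]
        W=px2w(cs,c,z=.0115)[:,:2]; 
        ctr,rad=cv2.minEnclosingCircle((W*1000).astype(np.float32)); 
        t=M.T@(np.r_[np.array(ctr)/1000,p[2]]-p)*1000
        print("bisc px",ce[i].round(),"world",np.round(ctr,1),"r",round(rad,1),"tool x,y of centre",t[:2].round(1),"box",st[i,:4].tolist(),"ztop",round(float(np.nanmedian(P[l==i][:,2])),4))
if len(sys.argv)>1: save(im,sys.argv[1])
E
python3 loc.py w4.png
```

```text
settled t 7.6 p [ 386.5 -158.6   57.2] yaw -0.65 tilt(deg) zx,zy [-1.21  0.53] F [ 0.9 -0.6 -1.2] g 0.223
 t 7.65 p [ 387.9 -160.    58.4] yaw -0.7 tilt(deg) zx,zy [-1.11  0.46] F [ 0.   0.  -1.1] g 0.219
```

View pics/w4.png

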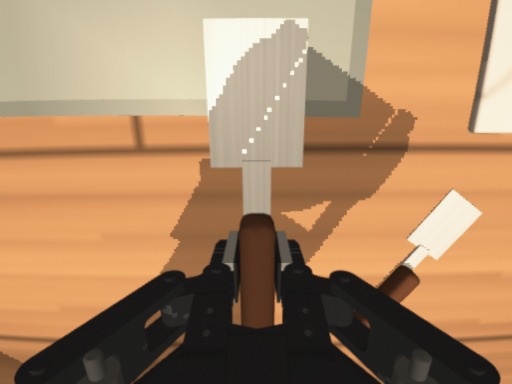

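>>> step_arm --pt "6 1 18 -1" --pt "4 1 15 0" --pt "0 0 0 0"

```text
time: 7.95
tool_pos: [0.4018, -0.1661, 0.0264]
tool_rot: [-0.002, 1.0, 0.002, -0.007]
contact_force: [-1.2, -1.2, -1.2]
gripper_width: 0.224
```

```bash
python3 st.py
```

```text
settled t 8.05 p [ 402.4 -166.5   28. ] yaw 0.2 tilt(deg) zx,zy [-0.72  0.19] F [ 0.3 -0.3 -1.5] g 0.22
```

>>> step_arm --pt "2 -3 12 0"

```text
time: 8.15
tool_pos: [0.4065, -0.1652, 0.0179]
tool_rot: [-0.0, 1.0, 0.001, -0.004]
contact_force: [1.2, -0.4, -0.1]
gripper_width: 0.221
```

```bash
python3 st.py;python3 - <<'E'
from h import *
im,d,c=grab("top"); h=cv2.cvtColor(im,cv2.COLOR_RGB2HSV)
print("bisc",*blob(((h[...,1]>70)&(h[...,2]>100)).astype(np.uint8),c,.014,(165,160,328,215)),sep="\n")
save(cv2.resize(im[90:260,150:350],None,fx=4,fy=3.4),"t2.png")
E
```

```text
settled t 8.25 p [ 403.8 -163.    14.9] yaw 0.2 tilt(deg) zx,zy [-0.81  0.26] F [-0.3 -0.  -0.6] g 0.223
bisc
(477, [308.0, 185.0], [0.5817, -0.1628], 177.9, [0.059, 0.059])
(476, [226.0, 187.0], [0.5753, 0.0595], -164.4, [0.058, 0.059])
(478, [188.0, 191.0], [0.5652, 0.1653], -163.1, [0.059, 0.059])
(479, [265.0, 190.0], [0.5671, -0.0468], 141.8, [0.059, 0.059])
```

View pics/t2.png

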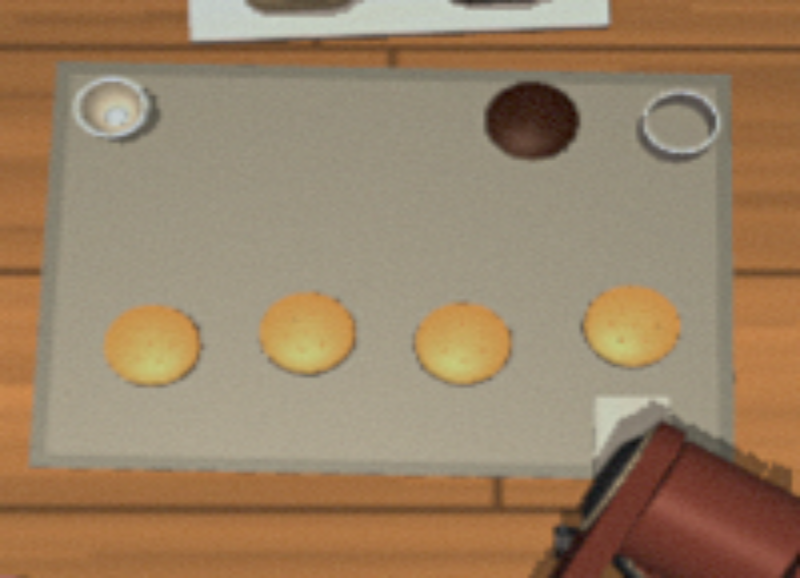

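>>> step_arm --pt "0 0 2 0" --pt "10 0 0 0" --pt "12 0 0 0" --pt "12 0 0 0"

```text
time: 8.7
tool_pos: [0.44, -0.1632, 0.0135]
tool_rot: [-0.002, 1.0, 0.001, -0.006]
contact_force: [-0.5, 0.6, -1.1]
gripper_width: 0.218
```

```bash
python3 st.py
```

```text
settled t 8.8 p [ 440.9 -163.5   13.9] yaw 0.21 tilt(deg) zx,zy [-0.64  0.15] F [-0.3 -0.5 -0.9] g 0.22
```

```bash
python3 loc.py w5.png; python3 - <<'E'
from h import *
im,d,c=grab("top"); h=cv2.cvtColor(im,cv2.COLOR_RGB2HSV)
print(*blob(((h[...,1]>70)&(h[...,2]>100)).astype(np.uint8),c,.014,(285,160,328,205)),sep="\n")
im,d,c=grab("scene"); P=cloud(d,c); h=cv2.cvtColor(im,cv2.COLOR_RGB2HSV)
m=(h[...,1]>70)&(abs(P[...,0]-.58)<.05)&(abs(P[...,1]+.163)<.045)&(P[...,2]>.009)
q=P[m]; print(len(q)); A=np.c_[q[:,0]-.58,q[:,1]+.163,np.ones(len(q))]; print(np.linalg.lstsq(A,q[:,2],rcond=None)[0].round(4), q[:,0].min(),q[:,0].max())
E
```

```text
t 8.85 p [ 439.8 -163.2   13.5] yaw 0.21 tilt(deg) zx,zy [-0.72  0.19] F [ 0.   0.4 -1.5] g 0.218
bisc px [39. 36.] world [554.6 -54.1] r 29.2 tool x,y of centre [ 115.2 -108.7] box [0, 0, 84, 80] ztop 0.0163
bisc px [257.  17.] world [ 566.9 -163.3] r 29.4 tool x,y of centre [127.    0.5] box [195, 0, 126, 43] ztop 0.0174
(471, [308.0, 185.0], [0.582, -0.1628], 122.3, [0.059, 0.059])
438
[-0.0615  0.0312  0.0182] 0.5501850960902961 0.6164937613857535
```

>>> step_arm --pt "8 0 0 0" --pt "6 0 -12 0" --pt "4 0 -12 0"

```text
time: 9.25
tool_pos: [0.4559, -0.1621, 0.0362]
tool_rot: [-0.003, 1.0, 0.001, -0.009]
contact_force: [0.5, 0.0, -1.6]
gripper_width: 0.222
```

```bash
cat > chk.py <<'E'
import sys
from h import *
x0,y0=float(sys.argv[1]),float(sys.argv[2])
grab("wrist");tl()
im,d,c=grab("scene"); P=cloud(d,c); h=cv2.cvtColor(im,cv2.COLOR_RGB2HSV)
m=(h[...,1]>60)&(abs(P[...,0]-x0)<.1)&(abs(P[...,1]-y0)<.05)&(P[...,2]>.009)
q=P[m]; A=np.c_[q[:,0]-x0,q[:,1]-y0,np.ones(len(q))]; 
k=np.linalg.lstsq(A,q[:,2],rcond=None)[0]; print(len(q),"slope",k.round(3),"ang x",np.degrees(np.arctan(k[0])).round(1),"x",q[:,0].min().round(3),q[:,0].max().round(3),"y",q[:,1].min().round(3),q[:,1].max().round(3),"z",q[:,2].min().round(3),q[:,2].max().round(3))
if len(sys.argv)>3:
    X,Y,Z=x0,y0,.02; T=np.linalg.inv(c[2])@[X,Y,Z,1]; uv=c[0]@(T[:3]/T[2]); u,v=int(uv[0]),int(uv[1]); print(u,v)
    save(cv2.resize(im[max(0,v-75):v+75,max(0,u-90):u+90],None,fx=4,fy=4,interpolation=cv2.INTER_CUBIC),sys.argv[3])
E
python3 chk.py .582 -.163 s5.png
```

```text
t 9.3 p [ 458.  -163.    38.8] yaw 0.15 tilt(deg) zx,zy [-0.78  0.22] F [ 0.9 -0.8  0.5] g 0.221
2263 slope [-2.595  1.034  0.085] ang x -68.9 x 0.482 0.621 y -0.212 -0.113 z 0.009 0.369
206 233
```

View pics/s5.png

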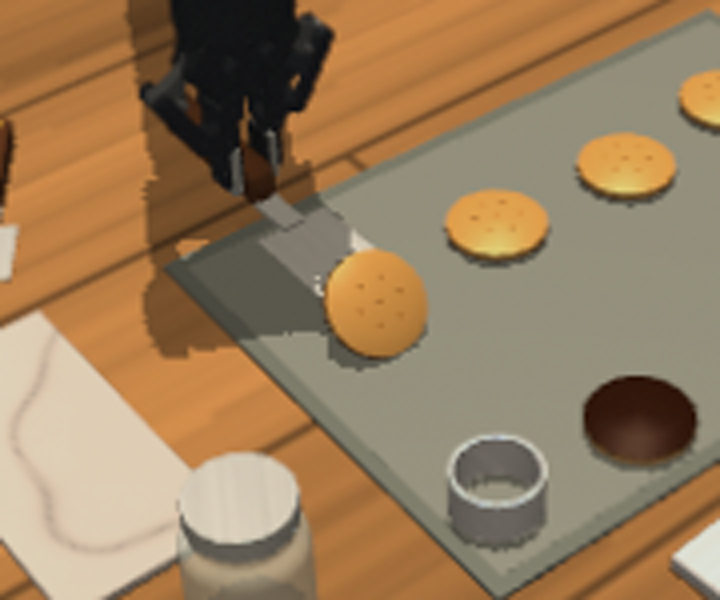

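>>> step_arm --pt "7 0 -9 0" --pt "8 0 -7 0" --pt "8 0 -4 0" --pt "8 0 0 0" --pt "9 0 0 0" --pt "8 0 0 0" --pt "6 0 0 0"

```text
time: 10.05
tool_pos: [0.5168, -0.163, 0.0597]
tool_rot: [-0.002, 1.0, 0.001, -0.006]
contact_force: [-0.9, -0.1, -1.0]
gripper_width: 0.218
```

```bash
python3 chk.py .61 -.163 s6.png
```

```text
t 10.1 p [ 517.5 -163.1   59.8] yaw 0.14 tilt(deg) zx,zy [-0.61  0.16] F [ 0.5  0.6 -0.8] g 0.217
3364 slope [-2.18   0.796  0.177] ang x -65.4 x 0.51 0.692 y -0.213 -0.113 z 0.009 0.398
213 239
```

View pics/s6.png

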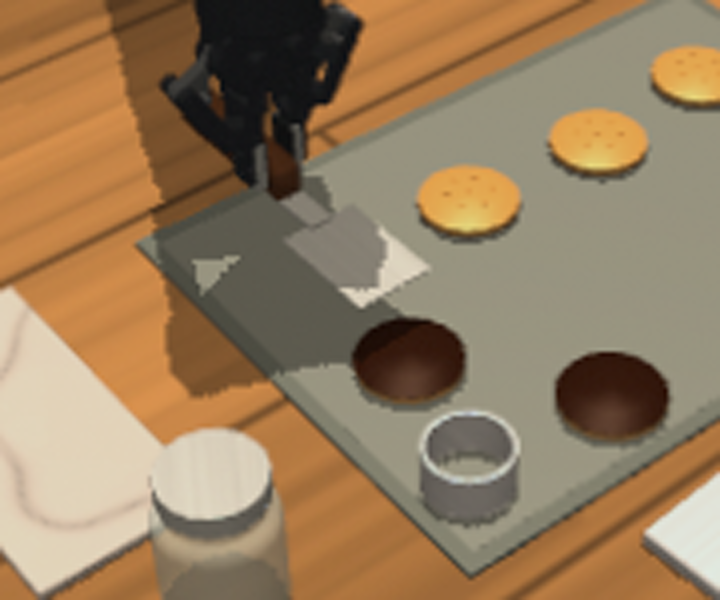

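>>> step_arm --pt "-32 -28 0 0" --pt "-32 -29 0 0" --pt "-32 -29 0 0" --pt "-32 -29 0 0" --pt "-2 -2 0 0" --pt "0 0 0 0"

```text
time: 10.75
tool_pos: [0.3802, -0.0429, 0.0579]
tool_rot: [-0.002, 1.0, 0.001, -0.009]
contact_force: [-0.1, 0.2, -0.7]
gripper_width: 0.22
```

```bash
python3 st.py; python3 -c "
from h import *
to([.389,-.047,.030],0)"
```

```text
settled t 10.85 p [380.8 -43.5  57.9] yaw 0.0 tilt(deg) zx,zy [-1.05  0.29] F [ 0.1 -0.9 -1.1] g 0.219
tcp [ 0.3808 -0.0435  0.0579] yaw 0.0 tool delta mm [ 8.7  3.7 27.7] turn 0.0
```

>>> step_arm --pt "5 2 16 0" --pt "4 2 14 0" --pt "0 0 0 0"

```text
time: 11.15
tool_pos: [0.3936, -0.0502, 0.029]
tool_rot: [-0.002, 1.0, -0.001, -0.007]
contact_force: [0.4, 0.6, -1.1]
gripper_width: 0.216
```

```bash
python3 st.py; python3 -c "
from h import *
to([.389,-.047,.0145],0)"
```

```text
settled t 11.25 p [394.3 -50.2  30.4] yaw -0.12 tilt(deg) zx,zy [-0.69  0.16] F [-0.1  0.1 -1.4] g 0.219
tcp [ 0.3943 -0.0502  0.0304] yaw -0.12 tool delta mm [-5.1 -3.2 15.9] turn -0.12
```

>>> step_arm --pt "-4 -3 15 0"

```text
time: 11.35
tool_pos: [0.3932, -0.0485, 0.0181]
tool_rot: [-0.0, 1.0, -0.001, -0.003]
contact_force: [0.7, -0.4, -1.3]
gripper_width: 0.217
```

```bash
python3 st.py; python3 - <<'E'
from h import *
im,d,c=grab("top"); h=cv2.cvtColor(im,cv2.COLOR_RGB2HSV)
print("bisc",*blob(((h[...,1]>70)&(h[...,2]>100)).astype(np.uint8),c,.014,(165,160,328,210)),sep="\n")
print("choc",*blob((h[...,2]<75).astype(np.uint8),c,.014,(200,110,328,175)),sep="\n")
E
```

```text
settled t 11.45 p [389.1 -47.   14.7] yaw -0.14 tilt(deg) zx,zy [-0.84  0.21] F [-0.   0.4 -0.5] g 0.218
bisc
(474, [226.0, 187.0], [0.5754, 0.0596], -172.4, [0.058, 0.059])
(480, [188.0, 191.0], [0.5651, 0.1655], 162.5, [0.059, 0.059])
(479, [265.0, 190.0], [0.5671, -0.0468], 141.8, [0.059, 0.059])
choc
(319, [283.0, 123.0], [0.7581, -0.0978], 68.2, [0.049, 0.061])
(326, [310.0, 157.0], [0.6604, -0.1697], 58.0, [0.05, 0.06])
```

>>> step_arm --pt "0 0 2 0" --pt "10 0 0 0" --pt "12 0 0 0" --pt "12 0 0 0"

```text
time: 11.9
tool_pos: [0.4273, -0.0481, 0.0156]
tool_rot: [-0.001, 1.0, -0.002, -0.004]
contact_force: [-0.9, 0.1, -1.4]
gripper_width: 0.221
```

```bash
python3 st.py
```

```text
settled t 12.0 p [428.4 -48.4  16.2] yaw -0.15 tilt(deg) zx,zy [-0.4   0.07] F [ 0.2  0.3 -2.6] g 0.219
```

>>> step_arm --pt "8 0 0 0" --pt "6 0 -12 0" --pt "4 0 -12 0"

```text
time: 12.3
tool_pos: [0.446, -0.048, 0.0399]
tool_rot: [-0.001, 1.0, -0.001, -0.006]
contact_force: [0.2, 0.7, -1.0]
gripper_width: 0.219
```

```bash
cat > chk2.py <<'E'
import sys
from h import *
grab("wrist");tl()
im,d,c=grab("top"); h=cv2.cvtColor(im,cv2.COLOR_RGB2HSV)
print("bisc",*blob(((h[...,1]>70)&(h[...,2]>100)).astype(np.uint8),c,.014,(165,140,328,210)),sep="\n")
print("choc",*blob((h[...,2]<75).astype(np.uint8),c,.014,(170,115,325,175)),sep="\n")
E
python3 chk2.py
```

```text
t 12.35 p [448.1 -48.5  42.4] yaw -0.14 tilt(deg) zx,zy [-0.41  0.07] F [ 1.7  0.  -0.6] g 0.218
bisc
(474, [226.0, 187.0], [0.5753, 0.0595], -177.6, [0.058, 0.059])
(479, [188.0, 191.0], [0.5652, 0.1656], 170.0, [0.058, 0.059])
(268, [265.0, 184.0], [0.5851, -0.0462], 89.5, [0.033, 0.06])
(70, [250.0, 205.0], [0.5259, -0.0054], 135.4, [0.022, 0.025])
(47, [263.0, 208.0], [0.5193, -0.0397], 85.0, [0.01, 0.042])
choc
(306, [283.0, 123.0], [0.7581, -0.098], 67.0, [0.047, 0.061])
(316, [310.0, 157.0], [0.6609, -0.1701], 59.3, [0.049, 0.061])
```

>>> step_arm --pt "7 0 -9 0" --pt "8 0 -6 0" --pt "8 0 -3 0" --pt "8 0 0 0" --pt "9 0 0 0" --pt "8 0 0 0" --pt "6 0 0 0"

```text
time: 13.1
tool_pos: [0.5066, -0.0487, 0.0616]
tool_rot: [-0.0, 1.0, -0.001, -0.002]
contact_force: [0.4, -0.4, -1.8]
gripper_width: 0.219
```

```bash
python3 chk2.py;  python3 -c "
from h import *
to([.397,.059,.060],0)"
```

```text
t 13.15 p [507.3 -48.8  61.8] yaw -0.16 tilt(deg) zx,zy [-0.22  0.03] F [-0.2  0.1 -0.7] g 0.213
bisc
(332, [246.0, 190.0], [0.5693, 0.0058], 165.8, [0.022, 0.112])
(1156, [273.0, 192.0], [0.5635, -0.0667], 77.3, [0.081, 0.107])
(475, [226.0, 187.0], [0.5753, 0.0596], -173.4, [0.059, 0.059])
(479, [188.0, 191.0], [0.5652, 0.1655], 156.3, [0.059, 0.059])
(231, [298.0, 196.0], [0.5526, -0.1372], 166.3, [0.022, 0.077])
choc
(301, [283.0, 123.0], [0.7582, -0.0977], 69.3, [0.048, 0.061])
(307, [310.0, 157.0], [0.6615, -0.1702], 60.1, [0.047, 0.061])
(220, [264.0, 160.0], [0.6532, -0.0423], 95.1, [0.032, 0.058])
tcp [ 0.5066 -0.0488  0.0617] yaw -0.15 tool delta mm [-109.9 -107.5    2.3] turn -0.15
```

>>> step_arm --pt "-28 -27 0 0" --pt "-28 -27 0 0" --pt "-28 -27 0 0" --pt "-24 -24 0 0" --pt "0 0 0 0"

```text
time: 13.7
tool_pos: [0.3944, 0.0588, 0.0602]
tool_rot: [-0.001, 1.0, -0.003, -0.005]
contact_force: [0.2, -0.7, -2.9]
gripper_width: 0.221
```

```bash
python3 st.py; python3 -c "
from h import *
to([.397,.0595,.030],0)"
```

```text
settled t 13.8 p [397.2  57.2  61.3] yaw -0.43 tilt(deg) zx,zy [-0.34 -0.  ] F [ 0.3 -1.  -1.1] g 0.218
tcp [0.3972 0.0572 0.0613] yaw -0.43 tool delta mm [-0.  -2.3 31.3] turn -0.43
```

>>> step_arm --pt "0 -2 28 0"

```text
time: 13.9
tool_pos: [0.402, 0.0586, 0.0372]
tool_rot: [0.0, 1.0, -0.004, 0.002]
contact_force: [1.2, 0.8, -0.5]
gripper_width: 0.222
```

```bash
python3 st.py; python3 -c "
from h import *
to([.397,.0595,.0145],0)"
```

```text
settled t 14.0 p [395.1  58.8  30.8] yaw -0.47 tilt(deg) zx,zy [-0.69 -0.  ] F [-1.1  0.6 -1.2] g 0.216
tcp [0.3951 0.0588 0.0308] yaw -0.47 tool delta mm [ 2.1 -0.7 16.3] turn -0.47
```

>>> step_arm --pt "4 0 15 0"

```text
time: 14.1
tool_pos: [0.4009, 0.0581, 0.0173]
tool_rot: [0.0, 1.0, -0.005, -0.004]
contact_force: [1.8, 1.0, -1.5]
gripper_width: 0.218
```

```bash
python3 st.py; python3 chk2.py | grep -v " 265"
```

```text
settled t 14.2 p [398.1  58.1  14.7] yaw -0.54 tilt(deg) zx,zy [-0.92 -0.  ] F [-1.  -0.1 -1.1] g 0.22
 t 14.25 p [398.6  58.2  15.5] yaw -0.53 tilt(deg) zx,zy [-0.84 -0.  ] F [ 0.5  0.2 -1.8] g 0.22
bisc
(476, [226.0, 187.0], [0.5753, 0.0595], -159.1, [0.058, 0.059])
(480, [188.0, 191.0], [0.5651, 0.1657], 153.6, [0.058, 0.059])
choc
(312, [283.0, 123.0], [0.7578, -0.0976], 69.5, [0.048, 0.061])
(318, [310.0, 157.0], [0.6609, -0.17], 58.7, [0.049, 0.061])
(312, [265.0, 162.0], [0.6463, -0.0452], 71.7, [0.048, 0.062])
```

>>> step_arm --pt "0 0 3 0" --pt "10 0 0 0" --pt "12 0 0 0" --pt "12 0 0 0"

```text
time: 14.7
tool_pos: [0.4368, 0.0574, 0.0156]
tool_rot: [0.0, 1.0, -0.005, -0.004]
contact_force: [-0.1, 0.3, -0.6]
gripper_width: 0.22
```

```bash
python3 st.py
```

```text
settled t 14.8 p [438.   57.2  16.3] yaw -0.57 tilt(deg) zx,zy [-0.35 -0.03] F [ 0.3  0.2 -1.5] g 0.221
```

>>> step_arm --pt "8 0 0 0" --pt "6 0 -12 0" --pt "4 0 -12 0"

```text
time: 15.1
tool_pos: [0.4553, 0.0572, 0.0399]
tool_rot: [0.0, 1.0, -0.005, -0.006]
contact_force: [-0.3, 0.1, -1.3]
gripper_width: 0.224
```

```bash
python3 chk2.py
```

```text
t 15.15 p [457.6  57.1  42.5] yaw -0.56 tilt(deg) zx,zy [-0.35 -0.03] F [1.6 0.4 0.8] g 0.217
bisc
(265, [226.0, 181.0], [0.5942, 0.0607], 91.3, [0.032, 0.06])
(511, [188.0, 192.0], [0.5617, 0.1646], -164.3, [0.057, 0.073])
(226, [217.0, 207.0], [0.5226, 0.0836], 89.4, [0.017, 0.103])
(46, [243.0, 207.0], [0.5226, 0.0131], 75.8, [0.016, 0.022])
choc
(307, [283.0, 123.0], [0.7583, -0.0979], 68.3, [0.047, 0.061])
(310, [310.0, 157.0], [0.6611, -0.1703], 56.0, [0.047, 0.061])
(305, [265.0, 162.0], [0.6464, -0.0457], 69.0, [0.047, 0.062])
```

>>> step_arm --pt "7 0 -9 0" --pt "8 0 -6 0" --pt "8 0 -3 0" --pt "8 0 0 0" --pt "9 0 0 0" --pt "8 0 0 0" --pt "6 0 0 0"

```text
time: 15.9
tool_pos: [0.516, 0.0566, 0.0617]
tool_rot: [0.0, 1.0, -0.005, -0.002]
contact_force: [1.2, 0.3, -1.0]
gripper_width: 0.221
```

```bash
python3 chk2.py;  python3 -c "
from h import *
to([.387,.1655,.060],0)"
```

```text
t 15.95 p [516.7  56.5  61.9] yaw -0.56 tilt(deg) zx,zy [-0.17 -0.04] F [-0.2  0.4 -1.5] g 0.218
bisc
(494, [187.0, 190.0], [0.5674, 0.167], 171.4, [0.048, 0.097])
(1189, [217.0, 187.0], [0.5765, 0.084], 86.9, [0.083, 0.108])
(324, [243.0, 190.0], [0.568, 0.0147], 176.7, [0.023, 0.105])
choc
(295, [283.0, 123.0], [0.7585, -0.0983], 65.0, [0.047, 0.061])
(295, [310.0, 157.0], [0.6623, -0.1704], 60.5, [0.046, 0.061])
(221, [232.0, 158.0], [0.6589, 0.0453], 62.1, [0.037, 0.063])
(292, [265.0, 162.0], [0.6464, -0.0456], 66.4, [0.049, 0.062])
tcp [0.516  0.0565 0.0618] yaw -0.56 tool delta mm [-130.1 -107.7    2.2] turn -0.56
```

>>> step_arm --pt "-31 -26 0 -0.5" --pt "-31 -26 0 0" --pt "-31 -26 0 0" --pt "-31 -25 0 0" --pt "-4 -3 0 0" --pt "0 0 0 0"

```text
time: 16.6
tool_pos: [0.3833, 0.1653, 0.0604]
tool_rot: [0.001, 1.0, -0.002, -0.003]
contact_force: [0.7, 0.3, -0.8]
gripper_width: 0.219
```

```bash
python3 st.py; python3 chk2.py; python3 -c "
from h import *
to([.387,.1655,.030],0)"
```

```text
settled t 16.7 p [384.2 164.7  60.5] yaw -0.28 tilt(deg) zx,zy [-0.4  -0.06] F [ 1.1 -0.3 -0. ] g 0.221
 t 16.75 p [384.8 164.5  60.8] yaw -0.33 tilt(deg) zx,zy [-0.37 -0.05] F [ 0.7 -0.7 -1.1] g 0.22
bisc
(481, [188.0, 191.0], [0.5651, 0.1655], 167.6, [0.059, 0.059])
choc
(307, [283.0, 123.0], [0.7581, -0.0977], 67.5, [0.047, 0.061])
(313, [310.0, 157.0], [0.6613, -0.1701], 58.9, [0.048, 0.061])
(305, [231.0, 159.0], [0.6537, 0.0486], 77.1, [0.05, 0.061])
(306, [265.0, 162.0], [0.6463, -0.0453], 69.1, [0.047, 0.062])
tcp [0.385  0.1644 0.0608] yaw -0.36 tool delta mm [ 2.2 -1.2 30.8] turn -0.36
```

All three lie flat and dark. Last biscuit.

>>> step_arm --pt "2 -1 28 0"

```text
time: 16.9
tool_pos: [0.3916, 0.1657, 0.0365]
tool_rot: [-0.001, 1.0, -0.004, 0.001]
contact_force: [1.0, -0.1, -1.3]
gripper_width: 0.222
```

```bash
python3 st.py; python3 -c "
from h import *
to([.387,.1655,.0145],0)"
```

```text
settled t 17.0 p [385.2 164.1  30.2] yaw -0.45 tilt(deg) zx,zy [-0.72 -0.14] F [-1.4 -0.3 -1.5] g 0.219
tcp [0.3852 0.1641 0.0302] yaw -0.45 tool delta mm [ 2.  -1.4 15.7] turn -0.45
```

>>> step_arm --pt "4 -1 15 0"

```text
time: 17.1
tool_pos: [0.3908, 0.1649, 0.0167]
tool_rot: [0.001, 1.0, -0.004, -0.005]
contact_force: [-0.4, 0.5, -0.5]
gripper_width: 0.216
```

```bash
python3 st.py
```

```text
settled t 17.2 p [388.1 164.3  14. ] yaw -0.52 tilt(deg) zx,zy [-0.95 -0.2 ] F [-0.3 -0.2 -1.7] g 0.221
```

>>> step_arm --pt "0 0 2 0" --pt "10 0 0 0" --pt "12 0 0 0" --pt "12 0 0 0"

```text
time: 17.6
tool_pos: [0.4259, 0.1639, 0.0145]
tool_rot: [0.001, 1.0, -0.005, -0.006]
contact_force: [0.5, 0.3, -0.8]
gripper_width: 0.218
```

```bash
python3 st.py; python3 chk2.py
```

```text
settled t 17.7 p [427.  163.9  14.9] yaw -0.58 tilt(deg) zx,zy [-0.66 -0.15] F [-0.1  0.  -2.1] g 0.217
 t 17.75 p [425.7 163.8  14.4] yaw -0.57 tilt(deg) zx,zy [-0.77 -0.16] F [-0.1 -0.6 -1.3] g 0.22
bisc
(475, [188.0, 191.0], [0.566, 0.1653], 105.5, [0.058, 0.059])
choc
(299, [283.0, 123.0], [0.7586, -0.098], 70.4, [0.047, 0.061])
(309, [310.0, 157.0], [0.6612, -0.1702], 57.7, [0.048, 0.061])
(294, [231.0, 159.0], [0.6545, 0.0486], 80.3, [0.048, 0.061])
(294, [265.0, 162.0], [0.6466, -0.0452], 71.8, [0.047, 0.062])
```

>>> step_arm --pt "9 0 0 0" --pt "6 0 -12 0" --pt "4 0 -12 0"

```text
time: 18.1
tool_pos: [0.4423, 0.1633, 0.0365]
tool_rot: [0.002, 1.0, -0.005, -0.01]
contact_force: [-0.4, 0.5, -0.9]
gripper_width: 0.216
```

```bash
python3 chk2.py
```

```text
t 18.15 p [444.6 163.6  39. ] yaw -0.53 tilt(deg) zx,zy [-0.92 -0.19] F [ 1.6  0.1 -0.6] g 0.217
bisc
(312, [187.0, 186.0], [0.5801, 0.1686], 95.0, [0.038, 0.06])
(52, [185.0, 206.0], [0.5233, 0.1716], 100.5, [0.017, 0.022])
(45, [173.0, 208.0], [0.5188, 0.2036], 95.5, [0.01, 0.037])
choc
(297, [283.0, 123.0], [0.7585, -0.0979], 69.4, [0.047, 0.061])
(303, [310.0, 157.0], [0.6616, -0.1705], 57.3, [0.046, 0.061])
(287, [231.0, 159.0], [0.6548, 0.0487], 79.2, [0.047, 0.061])
(299, [265.0, 162.0], [0.6464, -0.0452], 69.3, [0.048, 0.062])
```

>>> step_arm --pt "7 0 -9 0" --pt "8 0 -8 0" --pt "8 0 -4 0" --pt "8 0 0 0" --pt "9 0 0 0" --pt "8 0 0 0" --pt "6 0 0 0"

```text
time: 18.9
tool_pos: [0.5036, 0.1633, 0.0611]
tool_rot: [0.001, 1.0, -0.004, -0.007]
contact_force: [-0.4, 0.7, -1.1]
gripper_width: 0.223
```

```bash
python3 chk2.py; python3 - <<'E'
from h import *
im,d,c=grab("scene"); save(cv2.resize(im[110:320,60:420],None,fx=2.2,fy=2.2),"s7.png")
to([.50,-.372,.08],6.9)
E
```

```text
t 18.95 p [504.4 163.2  61.3] yaw -0.53 tilt(deg) zx,zy [-0.72 -0.16] F [ 0.6 -1.  -0.8] g 0.219
bisc
(816, [178.0, 190.0], [0.5665, 0.1924], -170.2, [0.072, 0.094])
choc
(289, [283.0, 123.0], [0.759, -0.0977], 72.3, [0.046, 0.061])
(297, [310.0, 157.0], [0.6617, -0.1705], 58.9, [0.046, 0.061])
(274, [231.0, 159.0], [0.6553, 0.048], 77.5, [0.047, 0.062])
(232, [189.0, 160.0], [0.6523, 0.1648], 85.0, [0.035, 0.06])
(275, [265.0, 162.0], [0.647, -0.046], 68.3, [0.045, 0.063])
tcp [0.503  0.1633 0.0611] yaw -0.52 tool delta mm [  1.7 535.3 -17.3] turn -7.42
```

View pics/s7.png

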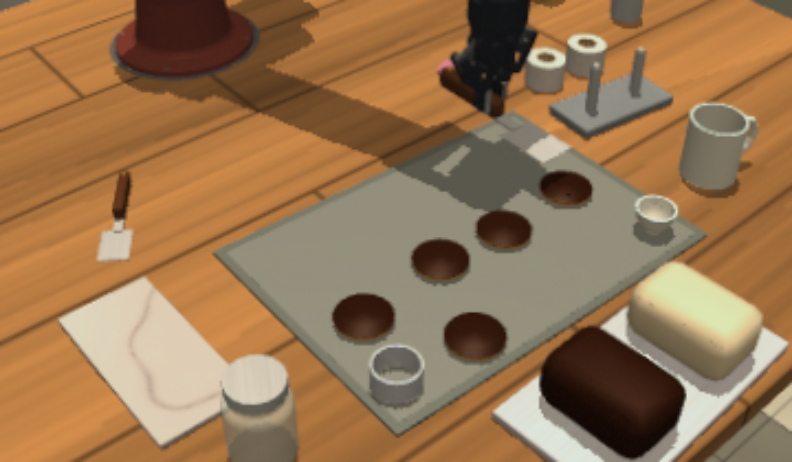

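>>> step_arm --pt "-3 10 -20 0" --pt "0 38 -15 0" --pt "0 42 0 0" --pt "0 42 0 0" --pt "0 42 0 0" --pt "0 42 0 0" --pt "0 42 0 0" --pt "0 42 0 0"

```text
time: 19.85
tool_pos: [0.4949, -0.1414, 0.0964]
tool_rot: [0.001, 1.0, 0.001, -0.009]
contact_force: [1.5, 0.2, -0.8]
gripper_width: 0.219
```

>>> step_arm --pt "0 42 0 0" --pt "0 42 0 0" --pt "0 42 0 0" --pt "0 42 0 0" --pt "0 35 0 0" --pt "0 20 0 0" --pt "0 0 0 0"

```text
time: 20.55
tool_pos: [0.4906, -0.3765, 0.0951]
tool_rot: [0.0, 1.0, -0.002, -0.01]
contact_force: [-0.0, 0.8, -1.8]
gripper_width: 0.219
```

```bash
python3 st.py; python3 - <<'E'
from h import *
c=cam("top"); print("jar",px2w([[377,127],[364,145],[390,140]],c,z=.05).round(3).tolist())
f=np.load("top.npz"); P=cloud(f["d"],c); m=(P[...,2]>.03)&(P[...,0]>.6)&(P[...,0]<.85)&(P[...,1]<-.27)&(P[...,1]>-.45); q=P[m]; print(q.min(0).round(3),q.max(0).round(3))
to([.5435,-.369,.08],0)
E
```

```text
settled t 20.65 p [ 490.7 -373.9   94.7] yaw -0.07 tilt(deg) zx,zy [-1.18  0.07] F [ 0.2 -0.  -1.9] g 0.218
jar [[0.737, -0.351, 0.05], [0.686, -0.313, 0.05], [0.701, -0.384, 0.05]]
[ 0.691 -0.376  0.03 ] [ 0.755 -0.311  0.106]
tcp [ 0.4907 -0.3739  0.0947] yaw -0.07 tool delta mm [53.1 -4.9 13.6] turn -0.07
```

>>> step_arm --pt "18 -1 15 0" --pt "18 -2 15 0" --pt "18 -2 15 0" --pt "0 0 0 0"

```text
time: 21.05
tool_pos: [0.5452, -0.3623, 0.0473]
tool_rot: [-0.002, 1.0, 0.001, -0.011]
contact_force: [0.0, 0.6, -1.4]
gripper_width: 0.218
```

```bash
python3 st.py; python3 - <<'E'
from h import *
to([.5435,-.369,.03],0)
im,d,c=grab("wrist"); save(im,"w8.png")
E
```

```text
settled t 21.15 p [ 544.9 -363.7   49.5] yaw 0.12 tilt(deg) zx,zy [-1.15  0.08] F [-0.1  0.2 -1.1] g 0.215
tcp [ 0.5449 -0.3637  0.0495] yaw 0.12 tool delta mm [-1.   5.3 19.5] turn 0.12
```

View pics/w8.png

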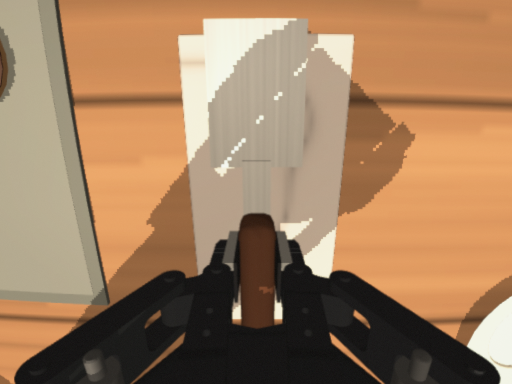

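>>> step_arm --pt "-1 3 8 0" --pt "0 2 10 0" --pt "0 0 0 0"

```text
time: 21.5
tool_pos: [0.5431, -0.3705, 0.0337]
tool_rot: [0.001, 1.0, 0.0, -0.008]
contact_force: [0.6, -0.2, -1.8]
gripper_width: 0.217
```

```bash
python3 st.py; python3 - <<'E'
from h import *
to([.5435,-.369,.016],0)
im,d,c=grab("wrist"); p,M,y=pose(); g=cv2.cvtColor(im,cv2.COLOR_RGB2HSV)
for col in (190,196,318,330,340):
    s=g[:120,col,1].astype(int); r=np.nonzero(s<80)[0]; 
    if len(r): print(col,r.min(),px2w([[col,r.min()]],c,z=.008)[0].round(4))
for row in (60,100,130):
    s=g[row,100:460,1].astype(int); u=np.nonzero(s<80)[0]+100; print(row,u.min(),u.max(),px2w([[u.min(),row],[u.max(),row]],c,z=.008)[:,1].round(4))
print("tip",(p+M@[.122,0,.0072]).round(4))
E
```

```text
settled t 21.6 p [ 543.9 -370.9   34.9] yaw 0.05 tilt(deg) zx,zy [-0.87 -0.19] F [-0.3  0.1  0.8] g 0.22
tcp [ 0.5439 -0.3709  0.0349] yaw 0.05 tool delta mm [-0.1 -2.  18.9] turn 0.05
190 27 [ 0.6654 -0.3334  0.008 ]
196 27 [ 0.6654 -0.3368  0.008 ]
318 26 [ 0.6659 -0.4051  0.008 ]
330 26 [ 0.666  -0.4119  0.008 ]
340 26 [ 0.6661 -0.4175  0.008 ]
60 161 347 [-0.3155 -0.4231]
100 164 343 [-0.3151 -0.4227]
130 167 341 [-0.3152 -0.4231]
tip [ 0.6661 -0.3709  0.0263]
```

>>> step_arm --pt "-3 -2 7 0" --pt "-1 0 6 0" --pt "0 0 0 0"

```text
time: 21.95
tool_pos: [0.5399, -0.3693, 0.022]
tool_rot: [0.002, 1.0, 0.0, -0.007]
contact_force: [-0.3, 0.1, -0.8]
gripper_width: 0.221
```

```bash
python3 st.py; python3 -c "
from h import *
to([.5405,-.369,.0155],0)"
```

```text
settled t 22.05 p [ 540.3 -369.6   22.7] yaw 0.04 tilt(deg) zx,zy [-0.74 -0.28] F [ 0.2 -0.6 -1.1] g 0.217
tcp [ 0.5403 -0.3696  0.0227] yaw 0.04 tool delta mm [ 0.2 -0.6  7.2] turn 0.04
```

>>> step_arm --pt "0 0 5 0"

```text
time: 22.15
tool_pos: [0.5411, -0.3702, 0.0187]
tool_rot: [0.003, 1.0, 0.0, -0.006]
contact_force: [0.9, -0.3, -1.2]
gripper_width: 0.215
```

```bash
python3 st.py
```

```text
settled t 22.25 p [ 540.1 -369.4   17.1] yaw 0.04 tilt(deg) zx,zy [-0.77 -0.25] F [-0.6  0.3 -0.6] g 0.22
```

>>> step_arm --pt "0 0 1 0" --pt "0 0 0 0"

```text
time: 22.45
tool_pos: [0.5407, -0.3698, 0.0167]
tool_rot: [0.003, 1.0, 0.0, -0.006]
contact_force: [-0.3, 1.2, 1.4]
gripper_width: 0.218
```

```bash
python3 st.py
```

```text
settled t 22.55 p [ 540.7 -369.9   16.8] yaw 0.04 tilt(deg) zx,zy [-0.69 -0.31] F [-0.1 -0.1  0.7] g 0.219
```

>>> step_arm --pt "0 0 0 0" --pt "0 0 0 0" --pt "0 0 0 0" --pt "0 0 0 0" --pt "0 0 0 0" --pt "0 0 0 0" --claw 100

```text
time: 23.15
tool_pos: [0.5408, -0.37, 0.0172]
tool_rot: [0.003, 1.0, 0.0, -0.006]
contact_force: [-0.5, -0.1, -0.6]
gripper_width: 0.998
```

>>> step_arm --pt "0 0 -30 0" --pt "0 0 -40 0" --pt "0 0 -40 0" --pt "0 0 -20 0" --pt "0 0 0 0"

```text
time: 23.65
tool_pos: [0.5411, -0.3682, 0.1491]
tool_rot: [0.001, 1.0, 0.0, -0.008]
contact_force: [0.1, -0.2, 0.2]
gripper_width: 1.001
```

```bash
python3 st.py; python3 - <<'E'
from h import *
im,d,c=grab("top"); np.savez("top2.npz",im=im,d=d); h=cv2.cvtColor(im,cv2.COLOR_RGB2HSV)
for l in("roll_1","stand"):
    for b in boxes_of("top",l):
        x,y,w,hh=b["box"]; print(l,round(b["p"],2),[round(t) for t in b["box"]])
P=cloud(d,c); print("stand-area tall")
m=((P[...,2]>.03)&(P[...,0]<.48)&(P[...,0]>.38)&(P[...,1]>.28)&(P[...,1]<.47)).astype(np.uint8)
n,l,st,ce=cv2.connectedComponentsWithStats(m)
for i in range(1,n):
    if st[i,4]>60: q=P[l==i]; print("roll",st[i],"mid",((np.nanmin(q,0)+np.nanmax(q,0))/2).round(4),"mean",np.nanmean(q,0).round(4))
m=((P[...,2]>.04)&(P[...,0]<.62)&(P[...,0]>.49)&(P[...,1]>.26)&(P[...,1]<.47)).astype(np.uint8)
n,l,st,ce=cv2.connectedComponentsWithStats(m)
for i in range(1,n):
    if st[i,4]>3: q=P[l==i]; print("spindle",st[i],np.nanmean(q,0).round(4),"top",q[np.nanargmax(q[:,2])].round(4))
m=((P[...,2]>.009)&(P[...,2]<.024)&(P[...,0]<.62)&(P[...,0]>.47)&(P[...,1]>.25)&(P[...,1]<.47)).astype(np.uint8)
n,l,st,ce=cv2.connectedComponentsWithStats(m); i=1+np.argmax(st[1:,4]); cs=max(cv2.findContours((l==i).astype(np.uint8),0,1)[0],key=cv2.contourArea)
r=px2w(cs[:,0],c,z=.015)[:,:2]*1000; print("base",cv2.minAreaRect(r.astype(np.float32)))
s2=np.concatenate([cv2.resize(im[150:250,340:420],None,fx=4,fy=4),cv2.resize(im[160:260,60:160],None,fx=4,fy=4)],1); save(s2,"t9.png")
E
```

```text
settled t 23.75 p [ 539.6 -367.   145.3] yaw 0.05 tilt(deg) zx,zy [-1.18  0.08] F [ 0.3 -0.5 -1.2] g 0.998
roll_1 0.97 [78, 225, 26, 23]
roll_1 0.67 [109, 228, 26, 18]
roll_1 0.36 [373, 160, 19, 23]
stand 0.95 [82, 181, 69, 36]
stand 0.55 [175, 152, 27, 27]
stand-area tall
roll [ 78 223  23  21 335] mid [0.4479 0.4197 0.0402] mean [0.4466 0.4186 0.0418]
roll [108 227  23  22 327] mid [0.4367 0.3393 0.0396] mean [0.4376 0.3382 0.0417]
spindle [ 88 189  12   9  63] [0.5498 0.4039 0.07  ] top [0.5524 0.4036 0.0876]
spindle [120 193  10   8  53] [0.5403 0.3212 0.0724] top [0.5396 0.3203 0.0877]
base ((545.8260498046875, 364.9783935546875), (169.2307891845703, 80.09685516357422), 83.38172912597656)
```

View pics/t9.png

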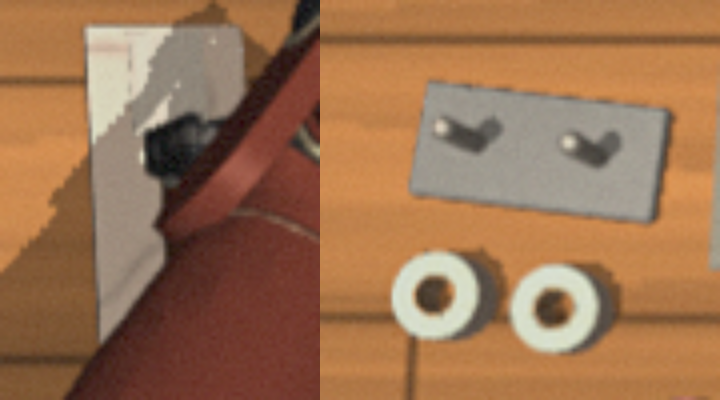

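>>> step_arm --pt "-6 -45 -20 0" --pt "-6 -45 -20 0" --pt "-6 -45 -10 0" --pt "-6 -45 0 0" --pt "-6 -45 0 0" --pt "-6 -45 0 0" --pt "-6 -45 0 0" --pt "-6 -45 0 0" --claw 100

```text
time: 24.7
tool_pos: [0.4838, 0.004, 0.1817]
tool_rot: [-0.009, 1.0, -0.005, -0.024]
contact_force: [0.5, 0.5, 0.6]
gripper_width: 0.997
```

>>> step_arm --pt "-6 -45 0 0" --pt "-6 -45 0 0" --pt "-6 -45 0 0" --pt "-6 -45 0 0" --pt "-6 -45 0 0" --pt "-6 -45 0 0" --pt "-6 -45 0 0" --pt "0 0 0 -8"

```text
time: 25.5
tool_pos: [0.4329, 0.3346, 0.1746]
tool_rot: [-0.009, 0.997, 0.068, -0.035]
contact_force: [-0.1, -1.4, 0.5]
gripper_width: 1.002
```

>>> step_arm --pt "0 0 0 -8" --pt "0 0 0 -8" --pt "0 0 0 -8" --pt "0 0 0 -8" --pt "0 0 0 -8" --pt "0 0 0 0"

```text
time: 26.1
tool_pos: [0.4259, 0.3342, 0.1611]
tool_rot: [-0.02, 0.906, 0.421, -0.04]
contact_force: [0.4, 0.1, 0.2]
gripper_width: 0.999
```

```bash
python3 st.py; python3 -c "
from h import *
to([.437,.3385,.15],45)"
```

```text
settled t 26.2 p [426.  334.2 161.3] yaw 49.77 tilt(deg) zx,zy [-5.14  0.11] F [ 0.1  0.4 -1. ] g 1.003
tcp [0.426  0.3342 0.1613] yaw 49.77 tool delta mm [11.   6.3 10.3] turn 4.77
```

>>> step_arm --pt "0 0 -50 0"

```text
time: 26.3
tool_pos: [0.4257, 0.3315, 0.2025]
tool_rot: [-0.019, 0.907, 0.418, -0.049]
contact_force: [0.5, -0.1, 0.0]
gripper_width: 1.0
```

```bash
python3 st.py
```

```text
settled t 26.4 p [433.4 335.5 217. ] yaw 49.6 tilt(deg) zx,zy [-4.65  0.38] F [0.5 0.7 1.1] g 0.997
```

>>> step_arm --pt "0 0 50 0" --pt "0 0 50 0" --pt "0 0 0 0"

```text
time: 26.7
tool_pos: [0.4292, 0.3382, 0.1202]
tool_rot: [-0.02, 0.909, 0.415, -0.029]
contact_force: [-1.1, -0.2, -0.6]
gripper_width: 1.002
```

```bash
python3 st.py
```

```text
settled t 26.8 p [433.2 340.3 126.9] yaw 49.21 tilt(deg) zx,zy [-3.49  1.02] F [-0.6 -0.4  1. ] g 1.0
```

>>> step_arm --pt "0 0 -50 0"

```text
time: 26.9
tool_pos: [0.4328, 0.3375, 0.172]
tool_rot: [-0.02, 0.909, 0.415, -0.03]
contact_force: [0.3, 0.4, -0.6]
gripper_width: 0.999
```

```bash
python3 st.py
```

```text
settled t 27.0 p [441.2 342.  187.3] yaw 49.14 tilt(deg) zx,zy [-2.68  1.48] F [0.2 0.7 2. ] g 0.997
```

>>> step_arm --pt "0 30 0 0" --pt "0 30 0 0" --pt "0 0 0 0"

```text
time: 27.3
tool_pos: [0.4939, 0.3051, 0.1992]
tool_rot: [-0.021, 0.909, 0.416, -0.004]
contact_force: [0.3, 0.0, -0.2]
gripper_width: 1.0
```

```bash
python3 st.py
```

```text
settled t 27.4 p [492.3 306.6 199. ] yaw 49.24 tilt(deg) zx,zy [-1.54  2.07] F [-0.9  0.2  0.2] g 1.001
```

>>> step_arm --pt "0 -50 0 0"

```text
time: 27.5
tool_pos: [0.457, 0.3377, 0.2025]
tool_rot: [-0.022, 0.91, 0.414, -0.003]
contact_force: [-0.3, 1.1, 0.3]
gripper_width: 1.001
```

```bash
python3 st.py; python3 -c "
from h import *
to([.437,.3385,.15],45)"
```

```text
settled t 27.6 p [452.  342.3 203.4] yaw 49.46 tilt(deg) zx,zy [-1.49  2.25] F [ 0.8  0.1 -0.2] g 1.0
tcp [0.452  0.3423 0.2034] yaw 49.46 tool delta mm [-13.4  -6.5  53.5] turn 4.46
```

```bash
cat > rl.py <<'E'
import sys
from h import *
grab("wrist");im,d,c=grab("wrist"); P=cloud(d,c); tl()
def comp(m,nm,amin):
    n,l,st,ce=cv2.connectedComponentsWithStats(cv2.morphologyEx(m.astype(np.uint8),cv2.MORPH_OPEN,np.ones((3,3))))
    for i in range(1,n):
        if st[i,4]>amin:
            q=P[l==i]; cc,r=cv2.minEnclosingCircle((q[:,:2]*1000).astype(np.float32)); print(nm,st[i].tolist(),"circ",np.round(cc,1),round(r,1),"z",np.nanmedian(q[:,2]).round(4),"mean",(np.nanmean(q,0)*1000).round(1))
bx=(P[...,0]>.38)&(P[...,0]<.62)&(P[...,1]>.26)&(P[...,1]<.48)
h=cv2.cvtColor(im,cv2.COLOR_RGB2HSV)
comp(bx&(P[...,2]>.037)&(P[...,2]<.065)&(h[...,2]>60),"roll",500)
comp(bx&(P[...,2]>.075)&(P[...,2]<.1),"spin",20)
if len(sys.argv)>1: save(im,sys.argv[1])
E
python3 rl.py w10.png; python3 - <<'E'
from h import *
im,d,c=grab("top"); P=cloud(d,c)
h=cv2.cvtColor(im,cv2.COLOR_RGB2HSV)
print("handle",*blob(((h[...,1]>110)&(h[...,2]<130)).astype(np.uint8),c,.03,(364,180,402,238)),sep="\n")
E
```

```text
t 27.7 p [453.8 340.4 202.4] yaw 49.38 tilt(deg) zx,zy [-1.45  2.12] F [ 0.1  0.1 -0.8] g 1.001
roll [189, 105, 50, 51, 1641] circ [447.1 421.3] 28.7 z 0.0415 mean [447.8 421.5  41.5]
roll [230, 163, 48, 47, 1469] circ [438.4 342.2] 28.9 z 0.0415 mean [439.2 343.   41.5]
spin [289, 60, 18, 19, 261] circ [552.  407.9] 8.1 z 0.082 mean [551.4 407.6  81.8]
spin [334, 138, 17, 16, 217] circ [542.2 324.4] 8.1 z 0.082 mean [541.6 325.4  81.8]
handle
(272, [385.0, 212.0], [0.5076, -0.3682], 179.5, [0.019, 0.104])
```

View pics/w10.png

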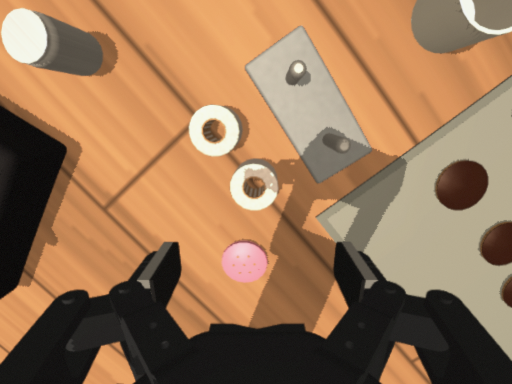

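>>> step_arm --pt "-2 -4 45 0" --pt "-2 -4 45 0" --pt "-2 -4 42 0"

```text
time: 28.05
tool_pos: [0.4463, 0.3512, 0.078]
tool_rot: [-0.022, 0.909, 0.416, 0.007]
contact_force: [0.4, 0.2, -0.9]
gripper_width: 1.002
```

```bash
python3 st.py; python3 -c "
from h import *
to([.438,.341,.010],45)"
```

```text
settled t 28.15 p [440.6 348.2  71.4] yaw 49.24 tilt(deg) zx,zy [-1.17  2.2 ] F [-0.6 -0.5 -1.4] g 0.998
tcp [0.4406 0.3482 0.0714] yaw 49.24 tool delta mm [-8.1  5.2 61.1] turn 4.24
```

>>> step_arm --pt "-7 3 20 0" --pt "0 1 22 0"

```text
time: 28.35
tool_pos: [0.4424, 0.3432, 0.0339]
tool_rot: [-0.022, 0.909, 0.416, 0.003]
contact_force: [-0.5, -0.2, -0.9]
gripper_width: 0.997
```

```bash
python3 st.py; python3 -c "
from h import *
to([.438,.341,.010],45)"
```

```text
settled t 28.45 p [441.4 342.7  32.2] yaw 49.19 tilt(deg) zx,zy [-0.96  2.31] F [ 0.3  0.4 -0.3] g 1.0
tcp [0.4414 0.3427 0.0322] yaw 49.19 tool delta mm [-3.9 -0.5 22.2] turn 4.19
```

>>> step_arm --pt "-3 0 20 0"

```text
time: 28.55
tool_pos: [0.4433, 0.3432, 0.0172]
tool_rot: [-0.022, 0.909, 0.416, 0.005]
contact_force: [0.9, 0.8, 1.2]
gripper_width: 0.999
```

```bash
python3 st.py
```

```text
settled t 28.65 p [438.9 340.8  12.4] yaw 49.17 tilt(deg) zx,zy [-1.04  2.25] F [-1.2 -0.4 -0.6] g 0.996
```

>>> step_arm --pt "0 0 0 0" --pt "0 0 0 0" --pt "0 0 0 0" --pt "0 0 0 0" --pt "0 0 0 0" --pt "0 0 0 0" --claw 0

```text
time: 29.25
tool_pos: [0.4437, 0.3432, 0.0205]
tool_rot: [-0.022, 0.909, 0.416, 0.005]
contact_force: [-0.6, 0.3, -1.2]
gripper_width: 0.666
```

>>> step_arm --pt "0 0 -30 0" --pt "0 0 -35 0" --pt "0 0 -35 0" --pt "0 0 -10 0"

```text
time: 29.65
tool_pos: [0.4419, 0.3367, 0.1293]
tool_rot: [-0.022, 0.909, 0.416, 0.0]
contact_force: [1.0, 1.2, -1.1]
gripper_width: 0.659
```

```bash
python3 st.py; python3 -c "
from h import *
to([.5415,.324,.12],45)"
```

```text
settled t 29.75 p [440.9 336.1 126.8] yaw 49.17 tilt(deg) zx,zy [-1.15  2.19] F [ 0.8  0.9 -1.3] g 0.659
tcp [0.4409 0.3361 0.1268] yaw 49.17 tool delta mm [56.5 84.3  4.3] turn 4.17
```

>>> step_arm --pt "20 28 0 0" --pt "20 28 0 0" --pt "15 22 0 0"

```text
time: 30.05
tool_pos: [0.5317, 0.326, 0.1161]
tool_rot: [-0.022, 0.908, 0.418, -0.007]
contact_force: [-0.1, 1.1, -0.5]
gripper_width: 0.667
```

```bash
python3 st.py; cat > hold.py <<'E'
import sys
from h import *
im,d,c=grab("wrist"); P=cloud(d,c); p,M,y=pose(); h=cv2.cvtColor(im,cv2.COLOR_RGB2HSV); L=(P-p)@M
m=(np.abs(L[...,2]+float(sys.argv[1]))<.008)&(np.hypot(L[...,0],L[...,1])<.05)&(h[...,2]>150)&(h[...,1]<60)
q=L[m]*1000; print("roll top pts",len(q),"tool x",q[:,0].min().round(1),q[:,0].max().round(1),"y",q[:,1].min().round(1),q[:,1].max().round(1),"z",np.median(q[:,2]).round(1))
if len(sys.argv)>2: save(im,sys.argv[2])
E
python3 hold.py .021 w11.png; python3 -c "
from h import *
to([.5415,.324,.12],45)"
```

```text
settled t 30.15 p [532.8 325.3 115.8] yaw 49.27 tilt(deg) zx,zy [-1.76  1.93] F [-0.4  0.7  0. ] g 0.661
roll top pts 976 tool x -23.3 28.7 y -24.6 25.3 z -23.6
tcp [0.5312 0.3257 0.116 ] yaw 49.31 tool delta mm [ 5.4  8.7 -4.4] turn 4.31
```

View pics/w11.png

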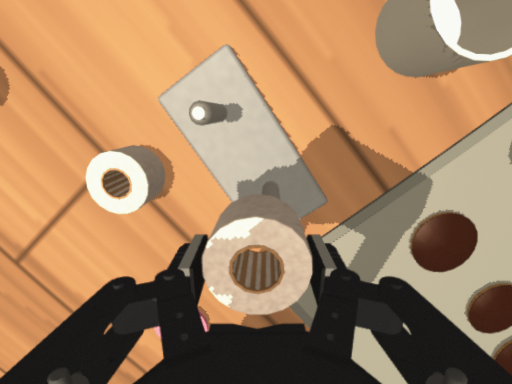

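>>> step_arm --pt "5 8 -3 0"

```text
time: 30.3
tool_pos: [0.5386, 0.324, 0.1162]
tool_rot: [-0.022, 0.908, 0.417, -0.01]
contact_force: [-0.8, 0.4, -1.2]
gripper_width: 0.662
```

```bash
python3 st.py; python3 -c "
from h import *
to([.5418,.3243,.115],45)"
```

```text
settled t 30.4 p [540.3 323.9 117.5] yaw 49.31 tilt(deg) zx,zy [-1.91  1.9 ] F [-0.3  0.6 -1.2] g 0.663
tcp [0.5403 0.3239 0.1175] yaw 49.31 tool delta mm [1.3 0.9 2.5] turn 4.31
```

Well aligned; descend in stages watching force.

>>> step_arm --pt "1 2 18 0" --pt "0 1 18 0"

```text
time: 30.6
tool_pos: [0.5433, 0.3252, 0.0827]
tool_rot: [-0.022, 0.908, 0.418, -0.005]
contact_force: [0.5, 0.5, -1.4]
gripper_width: 0.663
```

```bash
python3 st.py; python3 -c "
from h import *
to([.5418,.3243,.0355],45)"
```

```text
settled t 30.7 p [540.9 324.2  79.7] yaw 49.36 tilt(deg) zx,zy [-1.94  1.89] F [-1.1  0.  -1.1] g 0.666
tcp [0.5409 0.3242 0.0797] yaw 49.36 tool delta mm [ 0.5  2.7 44.1] turn 4.36
```

>>> step_arm --pt "0 2 18 0" --pt "0 1 18 0"

```text
time: 30.9
tool_pos: [0.543, 0.3246, 0.0451]
tool_rot: [-0.022, 0.908, 0.418, -0.006]
contact_force: [-1.1, 0.1, -1.2]
gripper_width: 0.662
```

```bash
python3 st.py
```

```text
settled t 31.0 p [541.2 323.8  42.9] yaw 49.41 tilt(deg) zx,zy [-1.97  1.89] F [-0.7  0.5 -1.1] g 0.667
```

>>> step_arm --pt "0 0 4 0" --pt "0 0 4 0"

```text
time: 31.2
tool_pos: [0.5417, 0.3247, 0.0364]
tool_rot: [-0.022, 0.908, 0.418, -0.008]
contact_force: [0.1, 0.3, -0.8]
gripper_width: 0.666
```

```bash
python3 st.py
```

```text
settled t 31.3 p [541.6 324.7  36.3] yaw 49.44 tilt(deg) zx,zy [-1.85  1.94] F [ 0.4 -0.3 -1.2] g 0.662
```

>>> step_arm --pt "0 0 3 0" --pt "0 0 1 0"

```text
time: 31.5
tool_pos: [0.5424, 0.3253, 0.0336]
tool_rot: [-0.022, 0.908, 0.418, -0.006]
contact_force: [-1.3, -0.4, -0.7]
gripper_width: 0.666
```

>>> step_arm --pt "0 0 0 0" --pt "0 0 0 0" --pt "0 0 0 0" --pt "0 0 0 0" --pt "0 0 0 0" --pt "0 0 0 0" --claw 100

```text
time: 32.1
tool_pos: [0.5436, 0.3258, 0.0353]
tool_rot: [-0.022, 0.908, 0.418, -0.005]
contact_force: [0.2, -0.4, 0.2]
gripper_width: 0.997
```

>>> step_arm --pt "0 0 -30 0" --pt "0 0 -40 0" --pt "0 0 -40 0" --pt "0 0 -40 0"

```text
time: 32.5
tool_pos: [0.5426, 0.3181, 0.1797]
tool_rot: [-0.022, 0.908, 0.418, -0.014]
contact_force: [0.3, 0.9, -0.3]
gripper_width: 1.0
```

```bash
python3 st.py; python3 rl.py; python3 -c "
from h import *
to([.447,.420,.15],45)"
```

```text
settled t 32.6 p [547.  319.8 187.1] yaw 49.43 tilt(deg) zx,zy [-1.8   1.97] F [-0.4  0.2  1.1] g 0.999
 t 32.7 p [543.9 318.6 180.5] yaw 49.44 tilt(deg) zx,zy [-2.33  1.74] F [ 0.4 -0.3  0.1] g 1.003
roll [115, 144, 50, 50, 1642] circ [446.8 421.1] 29.2 z 0.0416 mean [449.  421.2  41.5]
roll [231, 155, 54, 56, 2030] circ [541.5 324.6] 28.9 z 0.0564 mean [543.5 326.1  55.6]
spin [197, 108, 18, 18, 258] circ [552.6 407.7] 8.1 z 0.082 mean [553.3 407.1  81.8]
spin [249, 182, 16, 16, 203] circ [542.5 325.3] 7.8 z 0.0819 mean [543.6 326.2  81.8]
tcp [0.5439 0.3186 0.1805] yaw 49.44 tool delta mm [  14.1 -137.8   37.5] turn 4.44
```

>>> step_arm --pt "4 -35 10 0" --pt "4 -35 10 0" --pt "4 -35 15 0" --pt "0 -30 15 0"

```text
time: 33.1
tool_pos: [0.4453, 0.4158, 0.1305]
tool_rot: [-0.021, 0.91, 0.414, -0.015]
contact_force: [0.7, 1.0, -0.5]
gripper_width: 1.0
```

```bash
python3 st.py; python3 rl.py; python3 -c "
from h import *
to([.447,.420,.065],45)"
```

```text
settled t 33.2 p [442.  415.6 127.6] yaw 49.24 tilt(deg) zx,zy [-2.94  1.32] F [-0.8 -0.1 -0.7] g 1.0
 t 33.3 p [445.9 414.9 130.8] yaw 49.08 tilt(deg) zx,zy [-2.62  1.45] F [-0.5 -0.3  0.4] g 1.001
roll [229, 158, 63, 61, 2513] circ [447.1 421.9] 28.8 z 0.0416 mean [448.1 422.6  41.5]
roll [376, 173, 76, 68, 3298] circ [540.9 324.5] 29.4 z 0.0563 mean [540.  331.5  54.3]
spin [373, 116, 24, 23, 429] circ [552.  408.3] 7.9 z 0.082 mean [551.1 409.6  81.6]
spin [421, 210, 23, 20, 355] circ [542.1 325.1] 8.1 z 0.0817 mean [541.7 327.8  81.5]
tcp [0.4459 0.4149 0.1308] yaw 49.08 tool delta mm [ 5.3  0.8 65.8] turn 4.08
```

>>> step_arm --pt "3 2 32 0" --pt "3 0 32 0"

```text
time: 33.5
tool_pos: [0.4541, 0.4212, 0.0716]
tool_rot: [-0.022, 0.91, 0.414, -0.009]
contact_force: [-0.3, -0.4, -0.1]
gripper_width: 1.001
```

```bash
python3 st.py; python3 -c "
from h import *
to([.447,.421,.012],45)"
```

```text
settled t 33.6 p [451.2 419.1  67.2] yaw 48.97 tilt(deg) zx,zy [-2.46  1.51] F [-0.2 -0.9 -0.2] g 0.999
tcp [0.4512 0.4191 0.0672] yaw 48.97 tool delta mm [-0.9 -1.6 55.4] turn 3.97
```

>>> step_arm --pt "-1 -1 28 0" --pt "0 0 28 0"

```text
time: 33.8
tool_pos: [0.4532, 0.422, 0.0169]
tool_rot: [-0.022, 0.91, 0.413, -0.009]
contact_force: [0.1, -0.9, -0.6]
gripper_width: 1.001
```

```bash
python3 st.py;python3 st.py
```

```text
settled t 33.9 p [450.9 420.4  13.9] yaw 48.83 tilt(deg) zx,zy [-2.27  1.62] F [-0.3 -1.1 -0.8] g 0.999
settled t 34.0 p [452.9 422.3  17.6] yaw 48.84 tilt(deg) zx,zy [-1.98  1.84] F [0.2 0.2 0.6] g 1.0
```

>>> step_arm --pt "0 0 0 0" --pt "0 0 0 0" --pt "0 0 0 0" --pt "0 0 0 0" --pt "0 0 0 0" --pt "0 0 0 0" --claw 0

```text
time: 34.6
tool_pos: [0.4578, 0.425, 0.0265]
tool_rot: [-0.023, 0.91, 0.413, -0.003]
contact_force: [0.3, 0.1, -1.4]
gripper_width: 0.645
```

>>> step_arm --pt "0 0 -30 0" --pt "0 0 -35 0" --pt "0 0 -35 0" --pt "0 0 -10 0"

```text
time: 35.0
tool_pos: [0.4575, 0.4186, 0.1342]
tool_rot: [-0.022, 0.91, 0.413, -0.008]
contact_force: [0.6, 0.7, -0.0]
gripper_width: 0.647
```

```bash
python3 st.py; python3 -c "
from h import *
to([.5520,.4075,.12],45)"
```

```text
settled t 35.1 p [456.6 418.  131.6] yaw 48.83 tilt(deg) zx,zy [-2.02  1.8 ] F [ 0.5 -0.3 -2. ] g 0.643
tcp [0.4566 0.418  0.1316] yaw 48.83 tool delta mm [54.9 79.2  7.9] turn 3.83
```

```bash
python3 hold.py .015 w12.png; python3 -c "
from h import *
tl()"
```

```text
roll top pts 974 tool x -32.8 23.4 y -27.4 22.6 z -20.1
 t 35.15 p [455.5 417.2 129.4] yaw 48.83 tilt(deg) zx,zy [-2.19  1.67] F [-0.7 -0.5 -1.5] g 0.643
```

View pics/w12.png

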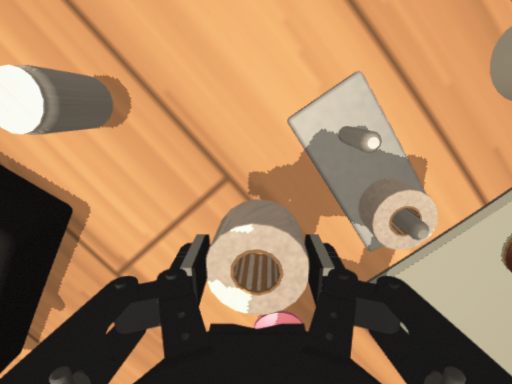

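>>> step_arm --pt "20 26 0 0" --pt "20 26 0 0" --pt "18 22 0 0"

```text
time: 35.45
tool_pos: [0.5442, 0.4108, 0.1156]
tool_rot: [-0.021, 0.909, 0.415, -0.019]
contact_force: [-0.3, -0.3, -1.5]
gripper_width: 0.644
```

```bash
python3 st.py; python3 hold.py .021; python3 -c "
from h import *
to([.5558,.4109,.118],45)"
```

```text
settled t 35.55 p [545.7 410.  114.9] yaw 48.95 tilt(deg) zx,zy [-2.92  1.25] F [ 0.  -0.9 -1.2] g 0.644
roll top pts 839 tool x -32.4 22.6 y -26.1 42.3 z -17.4
tcp [0.5442 0.4104 0.1153] yaw 48.99 tool delta mm [ 7.9  8.2 -3.3] turn 3.99
```

>>> step_arm --pt "8 8 -3 0"

```text
time: 35.7
tool_pos: [0.5536, 0.4109, 0.1152]
tool_rot: [-0.021, 0.91, 0.415, -0.022]
contact_force: [-0.2, -0.2, -1.2]
gripper_width: 0.643
```

```bash
python3 st.py; python3 -c "
from h import *
to([.5558,.4109,.118],45)
im,d,c=grab('wrist'); P=cloud(d,c); p,M,y=pose(); L=(P-p)@M*1000
m=(P[...,2]>.079)&(P[...,2]<.088)&(abs(L[...,0]+5)<45)&(abs(L[...,1])<45); q=L[m]; print('spindle top pts in tool',len(q),q.min(0).round(1) if len(q) else '',q.max(0).round(1) if len(q) else '')
"
```

```text
settled t 35.8 p [555.6 410.8 116.4] yaw 48.99 tilt(deg) zx,zy [-3.05  1.21] F [-0.3  0.  -0.3] g 0.642
tcp [0.5556 0.4108 0.1164] yaw 48.99 tool delta mm [ 0.1  0.  -1.6] turn 3.99
spindle top pts in tool 0
```

>>> step_arm --pt "0 1 15 0" --pt "0 1 18 0"

```text
time: 36.05
tool_pos: [0.5561, 0.412, 0.0857]
tool_rot: [-0.021, 0.909, 0.415, -0.017]
contact_force: [0.4, -0.9, -1.4]
gripper_width: 0.644
```

```bash
python3 st.py; python3 -c "
from h import *
to([.5558,.4109,.0395],45)"
```

```text
settled t 36.15 p [553.9 410.7  81.8] yaw 49.05 tilt(deg) zx,zy [-3.08  1.22] F [ 0.1  0.6 -2.2] g 0.644
tcp [0.5539 0.4107 0.0818] yaw 49.05 tool delta mm [ 2.2  3.6 42.1] turn 4.05
```

>>> step_arm --pt "1 2 16 0" --pt "1 1 16 0"

```text
time: 36.35
tool_pos: [0.5565, 0.4117, 0.0495]
tool_rot: [-0.021, 0.909, 0.415, -0.018]
contact_force: [-0.2, 0.1, -2.1]
gripper_width: 0.646
```

```bash
python3 st.py
```

```text
settled t 36.45 p [554.9 410.8  47.1] yaw 49.07 tilt(deg) zx,zy [-3.17  1.17] F [-1.3 -0.2 -1.6] g 0.637
```

>>> step_arm --pt "0 0 4 0" --pt "0 0 3 0"

```text
time: 36.65
tool_pos: [0.5547, 0.4111, 0.0397]
tool_rot: [-0.021, 0.909, 0.415, -0.021]
contact_force: [0.0, -0.6, -1.7]
gripper_width: 0.645
```

```bash
python3 st.py; python3 hold.py .021
```

```text
settled t 36.75 p [554.9 411.2  40.1] yaw 49.07 tilt(deg) zx,zy [-3.14  1.19] F [-0.3 -0.2 -1.2] g 0.644
roll top pts 796 tool x -33.9 21.0 y -28.1 26.9 z -17.3
```

>>> step_arm --pt "0 0 3 0"

```text
time: 36.9
tool_pos: [0.5558, 0.4118, 0.0388]
tool_rot: [-0.021, 0.909, 0.415, -0.019]
contact_force: [-0.1, 0.7, 0.4]
gripper_width: 0.645
```

>>> step_arm --pt "0 0 0 0" --pt "0 0 0 0" --pt "0 0 0 0" --pt "0 0 0 0" --pt "0 0 0 0" --pt "0 0 0 0" --claw 100

```text
time: 37.5
tool_pos: [0.557, 0.4126, 0.0409]
tool_rot: [-0.021, 0.909, 0.415, -0.017]
contact_force: [-0.2, -0.1, -0.3]
gripper_width: 1.001
```

>>> step_arm --pt "0 0 -30 0" --pt "0 0 -40 0" --pt "0 0 -40 0" --pt "0 0 -40 0" --pt "-40 0 0 0" --pt "-40 0 0 0" --pt "-40 0 0 0" --pt "0 0 0 0"

```text
time: 38.3
tool_pos: [0.4831, 0.3153, 0.1972]
tool_rot: [-0.021, 0.909, 0.415, -0.019]
contact_force: [0.3, -0.2, -0.4]
gripper_width: 0.998
```

```bash
python3 st.py; python3 rl.py; python3 chk2.py; python3 - <<'E'
from h import *
im,d,c=grab("top"); save(im[60:300,60:440].repeat(2,0).repeat(2,1),"t13.png"); h=cv2.cvtColor(im,cv2.COLOR_RGB2HSV)
print("handle",*blob(((h[...,1]>110)&(h[...,2]<130)).astype(np.uint8),c,.03,(364,180,402,238)),sep="\n")
E
```

```text
settled t 38.4 p [486.1 317.7 198.9] yaw 49.17 tilt(deg) zx,zy [-2.7   1.41] F [0.8 1.  0.7] g 0.997
 t 38.5 p [487.1 318.6 199. ] yaw 49.2 tilt(deg) zx,zy [-2.69  1.41] F [0.1 1.5 1. ] g 1.001
roll [228, 45, 57, 62, 2260] circ [550.6 405.4] 28.9 z 0.0564 mean [551.  405.6  56.2]
roll [273, 117, 55, 54, 1994] circ [541.8 324.4] 29.2 z 0.0564 mean [541.8 325.3  56. ]
spin [246, 61, 17, 18, 233] circ [551.9 408.1] 7.9 z 0.0824 mean [552.  407.4  82. ]
spin [294, 139, 17, 16, 192] circ [542.3 325.3] 7.8 z 0.0822 mean [542.1 325.7  81.9]
 t 38.55 p [487.2 318.7 198.9] yaw 49.21 tilt(deg) zx,zy [-2.71  1.4 ] F [ 0.1  0.2 -0.3] g 1.002
bisc
choc
(294, [283.0, 123.0], [0.7585, -0.098], 67.5, [0.047, 0.061])
(294, [310.0, 157.0], [0.662, -0.1706], 59.1, [0.046, 0.062])
(268, [231.0, 159.0], [0.6556, 0.0484], 79.7, [0.047, 0.063])
(279, [188.0, 161.0], [0.6479, 0.1664], 94.8, [0.048, 0.063])
(279, [265.0, 162.0], [0.6472, -0.0459], 68.5, [0.046, 0.063])
handle
(276, [385.0, 212.0], [0.5077, -0.3682], 179.5, [0.02, 0.104])
```

```bash
python3 - <<'E'
from h import *
im,d,c=grab("top"); P=cloud(d,c)
def z(x,y,r=.012): 
    m=np.hypot(P[...,0]-x,P[...,1]-y)<r; return np.nanmedian(P[m][:,2]).round(4)
print("handle",[z(.5077+k,-.368,.006) for k in(-.04,0,.03)],"blade",[z(.62,-.368+k) for k in(-.015,.015)],z(.65,-.368),"rest",z(.62,-.415,.008))
for x,y in((.662,-.17),(.655,.0485),(.648,.166),(.647,-.046),(.758,-.098)): print("bisc z",[z(x+a,y+b,.006) for a,b in((0,0),(.015,0),(-.015,0),(0,.015),(0,-.015))])
print(job_done())
E
```

```text
handle [np.float64(0.0369), np.float64(0.0361), np.float64(0.0346)] blade [np.float64(0.0098), np.float64(0.0095)] 0.0095 rest 0.0078
bisc z [np.float64(0.0196), np.float64(0.0178), np.float64(0.018), np.float64(0.0178), np.float64(0.0181)]
bisc z [np.float64(0.017), np.float64(0.0179), np.float64(0.0187), np.float64(0.0182), np.float64(0.0182)]
bisc z [np.float64(0.0172), np.float64(0.0196), np.float64(0.0191), np.float64(0.0198), np.float64(0.0201)]
bisc z [np.float64(0.0185), np.float64(0.0181), np.float64(0.0184), np.float64(0.0187), np.float64(0.0184)]
bisc z [np.float64(0.019), np.float64(0.0191), np.float64(0.0182), np.float64(0.02), np.float64(0.0182)]
the job is handed in; nothing more can be done
None
```

The job is done and handed in at about 39 s of the 208 s allowed.

- **Biscuits:** I turned all four by wedging the larger spatula's blade under each and tipping it over its far rim. The last top-camera check shows each one dark side up on the mat. Depth puts their tops 17–20 mm above the counter, where 18 mm means lying flat. The finished biscuit has not moved.
- **Spatula:** It lies flat on the rest. The blade top reads about 9.5 mm, and the length centre is near x 0.558, y −0.368, about 2 mm from my estimate of the rest's middle.
- **Rolls:** One roll is on each spindle. Both tops read 56.4 mm, and 57 mm is fully down on the base.

**Less tidy points:**
- The arm built up a tool tilt of up to about 5° on fast moves; I had it down to about 3° for the rolls.
- The second roll was gripped about 5 mm off centre and was placed with that allowed for.
- The wrist and top cameras disagree by about 3 mm.
- My last picture was refused because I had reached the 16-picture limit, so the final check is by measured numbers only.

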